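Pack the carrier and pass it through the sprung flap

TASK

Pack the square red-capped sample bottles for transfer to the next room: tip the carrier's blue lid up by its yellow tongue so that it leans on its far edge, then lift it off and lay it flat on the bench, top up. Put every square bottle into the carrier and set the lid back, flat in its seat with the tongue over the push handle, then push the closed carrier by its handle through the spring flap until it is wholly in the chamber and the flap has swung shut behind it; only the end of the handle stays outside. Leave the other things on the bench where they are.

Things in the scene. Friction and masses are not known exactly. Their poses are not given: they have to be found in the camera images.
- hatch_door (a point): Transfer chamber: fixed low white cabinet with clear roof, doorway facing the robot (yaw within 0.1 rad). Point: middle of the doorway's sill, on the 4 mm floor plate that runs on 165 mm outside as an apron; x points inwards, z up. Doorway 236 mm wide, 104 mm high; inside 280 mm deep. Two guide rails 228 mm apart, 18 mm high, run 163 mm out on the apron.
- hatch_header (a point): Top front edge of the dark bar over the doorway, at its middle: 124 mm above the sill and 6 mm in front of the flap. The cabinet is 276 mm wide; a grey control box stands out 38 mm on its right side, 120 to 260 mm behind the doorway. Same axes as hatch_door.
- flap (a joint): Orange see-through flap filling the doorway, 100 mm high, hinged on its top edge; rad, 0 shut (hanging), grows as it swings inwards, to 1.5. A light spring (under 2 N at the lower edge) shuts it. A notch 40 mm wide, 24 mm high in its lower edge lets the carrier's handle bar through, so it shuts only when the rear end of lid and tongue is about 100 mm inside.
- tub_in (a point): Carrier: white open tub 120 (x) x 212 (y) x 76 mm high, walls and floor 4 mm, loose between the guide rails a little outside the flap, 0.5 kg. Point: centre of its inner floor, 4 mm above its underside; inside 112 x 204 x 72 mm; x points to the doorway, z up. It has to be pushed some 0.31 m.
- tub_handle (a point): Blue upright grip block at the end of the carrier's push handle, on the robot's side: 40 (x) x 18 (y) x 46 mm high. Point: its centre, 237 mm behind the tub's centre (-x) and 25 mm above the tub's underside, same axes. A steel bar 16 mm wide, 6 to 18 mm above the underside, joins it to the tub.
- lid_center (a point): Loose blue lid, 0.18 kg: plate 126 (x) x 218 (y) x 5 mm that lies on the tub's rim, with a plug 106 x 198 x 5 mm below that drops inside the rim with 3 mm play all round. Point: centre of the plate, half-way up it; seated, 74.5 mm above the tub's inner floor centre; laid on the bench (on its plug), 7.5 mm up. x towards the far edge, z up.
- lid_tongue (a point): Yellow pull tongue on the lid's edge on the robot's side, over the handle: juts out 31 mm from the edge, 24 mm wide (y), 12 mm thick. Point: its centre, 77 mm from the lid's centre (-x) and 3.5 mm above it; its underside is level with the plate's. It is gripped across its width from above, and stands clear of the tub below.
- lid_far_edge (a point): Middle of the lower edge of the lid plate's far side (63 mm from the lid's centre, +x, 2.5 mm below it): the edge on which the lid leans when it is tipped up by the tongue.
- bot1_c (a point): Square white sample bottle with a flat red screw cap: body 44 x 44 x 50 mm, cap 38 mm across and 12 mm high on top, 62 mm tall in all, about 0.11 kg. Point: its middle, 31 mm above its underside; z up its height, x and y square to its sides. Two to four are there (an absent one reads None), standing on the bench, turned anyhow.
- bot2_c (a point): Square white sample bottle with a flat red screw cap: body 44 x 44 x 50 mm, cap 38 mm across and 12 mm high on top, 62 mm tall in all, about 0.11 kg. Point: its middle, 31 mm above its underside; z up its height, x and y square to its sides. Two to four are there (an absent one reads None), standing on the bench, turned anyhow.
- bot3_c (a point): Square white sample bottle with a flat red screw cap: body 44 x 44 x 50 mm, cap 38 mm across and 12 mm high on top, 62 mm tall in all, about 0.11 kg. Point: its middle, 31 mm above its underside; z up its height, x and y square to its sides. Two to four are there (an absent one reads None), standing on the bench, turned anyhow.
- bot4_c (a point): Square white sample bottle with a flat red screw cap: body 44 x 44 x 50 mm, cap 38 mm across and 12 mm high on top, 62 mm tall in all, about 0.11 kg. Point: its middle, 31 mm above its underside; z up its height, x and y square to its sides. Two to four are there (an absent one reads None), standing on the bench, turned anyhow.
- amber1_c (a point): round amber bottle with a black cap, 42 mm across and 85 mm tall, standing among the square ones; not part of the job, to be left alone. Point: its middle, half-way up
- amber2_c (a point): round amber bottle with a black cap, 42 mm across and 85 mm tall, standing among the square ones; not part of the job, to be left alone. Point: its middle, half-way up
- flask: conical glass flask, 90 mm across and 130 mm tall, on the left; to be left alone. Origin: centre of its underside
- beaker: glass beaker, 64 mm across and 85 mm tall, on the left; to be left alone. Origin: centre of its underside
- jar: white jar with a blue cap, 70 mm across and 100 mm tall, on the right; to be left alone. Origin: centre of its underside

How it is judged:
On the way, in this order (a step that is already met when the one before it is completed fails the run):
1. the lid is tipped up by its tongue side by more than 10 degrees, its far edge still at the tub's far rim (within 15 mm) (angle between lid_center's own z axis and vertical above 0.18 rad and z of lid_tongue in the frame of lid_far_edge above -0.02 m and z of lid_far_edge in the frame of tub_in between 0.055 and 0.088 m and x of lid_far_edge in the frame of tub_in above 0.04 m and z of lid_tongue in the frame of tub_in above 0.092 m), for 0.1 s.
2. the lid lies flat on the bench, top up, clear of the carrier (height (world z) of lid_center below 0.02 m and angle between lid_center's own z axis and vertical below 0.12 rad and horizontal distance between lid_center and tub_in above 0.12 m), for 0.2 s.
3. every square bottle that is there is in the carrier (x of bot1_c in the frame of tub_in between -0.056 and 0.056 m and y of bot1_c in the frame of tub_in between -0.102 and 0.102 m and z of bot1_c in the frame of tub_in between 0.01 and 0.05 m and x of bot2_c in the frame of tub_in between -0.056 and 0.056 m and y of bot2_c in the frame of tub_in between -0.102 and 0.102 m and z of bot2_c in the frame of tub_in between 0.01 and 0.05 m and x of bot3_c in the frame of tub_in between -0.056 and 0.056 m and y of bot3_c in the frame of tub_in between -0.102 and 0.102 m and z of bot3_c in the frame of tub_in between 0.01 and 0.05 m and x of bot4_c in the frame of tub_in between -0.056 and 0.056 m and y of bot4_c in the frame of tub_in between -0.102 and 0.102 m and z of bot4_c in the frame of tub_in between 0.01 and 0.05 m), for 0.2 s.
4. the lid is seated on the carrier again, before the carrier goes in (z of lid_center in the frame of tub_in between 0.068 and 0.0785 m and x of lid_center in the frame of tub_in between -0.007 and 0.007 m and y of lid_center in the frame of tub_in between -0.007 and 0.007 m and angle between lid_center's own z axis and vertical below 0.06 rad and x of lid_tongue in the frame of tub_in below -0.05 m and x of tub_in in the frame of hatch_door below 0.05 m), for 0.2 s.
At the end, for the whole second after the job is handed in: Every square bottle is in the tub; the lid is seated on it (within 7 mm of centre, flat within 0.06 rad, plate no more than 4 mm above its seat) with the tongue on the handle's side; the tub is wholly inside the chamber and the flap has shut behind it (below 0.06 rad) (all of step 3 and z of lid_center in the frame of tub_in between 0.068 and 0.0785 m and x of lid_center in the frame of tub_in between -0.007 and 0.007 m and y of lid_center in the frame of tub_in between -0.007 and 0.007 m and angle between lid_center's own z axis and vertical below 0.06 rad and x of lid_tongue in the frame of tub_in below -0.05 m and x of tub_in in the frame of hatch_door above 0.15 m and z of tub_in in the frame of hatch_door below 0.012 m and value of joint flap below 0.06 rad); the robot touches nothing.
It fails at once if one of the other bottles or vessels is moved by more than 60 mm or knocked over (distance of any of amber1_c, amber2_c, flask, beaker, jar from where it was at the start of the episode above 0.06 m or angle between any of amber1_c, amber2_c, flask, beaker, jar's own z axis and vertical above 0.6 rad).
Of bot1, bot2, bot3, bot4 only 2 to 4 are there at a start; the rules pass over those that are not, and their reading is None.
At some moment in a run one of bot1, bot2, bot3, bot4 may be knocked a few centimetres aside while the robot is not near it.
Once in a run the grip may slacken for a moment while it holds something.
It also fails if it takes over 210 s, if anything falls off the work surface, if the arm or the gripper's body presses on something with over 40 N, if the wrist force passes 120 N, or if a joint passes its speed limit or range.

ROBOT

A 7-joint arm with a two-finger parallel gripper is mounted at the origin on the work surface. World frame = base frame: x ahead of the robot, y to its left, z up, the work surface at z = 0. Lengths are in m, angles in rad, forces in N, time in s.
With the tool pointing down it reaches from about 0.4 to 0.85 m from the base axis. Payload 4.5 kg.
Tool frame: the origin (TCP) lies between the finger pads; the fingertips stand 8 mm ahead of it and the grasp point (between the pads) lies 11 mm behind it; z points along the fingers, y is the direction in which the jaws open and shut (so a half turn about z gives the same grasp; the last joint's range is limited). The gripper opens to 88 mm and grips with 3 to 60 N. Pads are 18 mm wide; open, the fingers measure 123 mm over their backs; the gripper's body (75 mm by 187 mm) begins 45 mm behind the grasp point.
Start: joints at [1.371, 0.689, -0.195, 1.565, 0.157, 0.902, -0.215], TCP at [0.145, -0.608, 0.216] pointing down, gripper open.
Joint ranges: [-3.01, 3.01], [-0.46, 2.08], [-1.47, 1.51], [0.13, 2.56], [-1, 4.14], [0.04, 2.09], [-2.66, 2.66]. Speed limits (rad/s): [2.57, 2.57, 3.14, 3.14, 3.14, 3.14, 3.14].

INTERFACE

Orientations are given as a unit quaternion [x, y, z, w].
In Python, from plant import r gives the robot as it stands.
- The arm moves only by the tool carry_out, never from a script. Its argument "commands" is a list that holds one entry, the list of rows, each a list of 7 numbers: the turn, a rotation vector about the tool's x, y, z in rad, then the shift along the tool's x, y, z in cm, then the finger opening in cm, from 0 to 8.81. A call has 1 to 10 rows; each row is the pose to reach, as a shift and turn from the pose commanded when the call began, along the tool's axes at that moment; what a row does not reach only later rows make up. A row lasts 1/12 s, in which the tool goes at most 41.7 mm and 7.16 degrees, less where a joint would pass 70% of its speed; a pose out of reach is approached as far as the arm can. A call with a gripper value outside its range is refused whole. The fingers move at their own pace and stop on an object; "force" is the grip in N (left out, the last holds). Time passes only in rows, so rows that repeat a pose let the fingers close. It gives the time, the measured TCP pose, the force and the opening at its end, in the units of the state.
- r.get_state(): the state, without advancing time (a new reading comes with each control period).
- r.snapshot(name): name is "scene" or "top" or "wrist"; returns a dict with "pixels" (384x512x3 uint8, red, green, blue), "mtx" (3x3 intrinsics, pixels), "xyz" and "rotation" of the camera in the world. Camera axes: x right, y down, z forward; pixel columns grow to the right and rows downward; lengths in m; the calibration is good to about 2 mm. A picture is of the moment at which its call begins. There is no depth.
- r.finish_job(): hands the job in, once; it reports no verdict.
The state is a dict: "clock": time; "q": joint angles; "qd": joint speeds; "joint_torque": joint torques, N m; "tool_pos": TCP position; "eef_rot": TCP orientation; "contact_force": force on the tool from outside, world axes, zero at the start; "moment": the same for the moment, N m; "opening": opening from 0.0 (shut) to 1.0 (fully open).
Only numpy, scipy, OpenCV 4.12 (cv2) and the standard library are available. Lean on these libraries where they do the work, as an engineer would, in place of code of your own. Each camera call takes 0.05 s, during which the arm holds its last target.

## Working session

There is one attempt and no reset: what is moved stays moved. The work goes in short steps, Python scripts to look and compute and a tool call to move; the robot and the scene stay as the last step left them, time stands still between calls to the robot, and variables do not carry over. Pictures are saved under pics/ and viewed, and the job is handed in when it is done.

Besides the shell and the picture viewer there is one more tool, called after "Call:" as a command line: name --argument value ..., lists and objects as JSON in quotes. carry_out: Moves the arm, as the interface text tells. Its arguments: {"type":"object","properties":{"commands":{"type":"array"},"force":{"type":"number"}},"required":["commands"]}

```bash
ls; mkdir -p pics; python3 - <<'E'
from plant import r
import cv2
s=r.get_state(); print({k:(v if not hasattr(v,'tolist') else v.tolist()) for k,v in s.items()})
for n in ["scene","top","wrist"]:
    d=r.snapshot(n); cv2.imwrite(f"pics/{n}0.png",d["pixels"][:,:,::-1]); print(n,d["mtx"],d["xyz"],d["rotation"])
E
```

```text
pics
{'clock': 0.0, 'q': [1.3707800071246572, 0.6899788553343837, -0.19452838042355594, 1.5663296103986686, 0.15729956784634774, 0.9024798823674802, -0.2150936881459521], 'qd': [-0.00026165081831317703, -0.0010015807762726709, 0.0002229723232513688, 1.1618130467875784e-05, -0.0013553960979700876, -0.0007460963506337277, -0.001960912077797642], 'joint_torque': [3.426639068493387e-05, -52.75615453720093, -1.2666559964418411, -15.343374609947205, -0.05258989753201604, 0.0064494405523873866, 0.0002019644261963549], 'tool_pos': [0.14461250243057502, -0.607360554997416, 0.21561746688307953], 'eef_rot': [0.9931677964178439, 0.11669153825682299, -0.00016401377384005748, -0.0008866550977679834], 'contact_force': [0.2555336672838395, -0.5863913230155083, 0.329899699594174], 'moment': [0.0115069128557602, -0.06077195622687138, 0.01910864555074971], 'opening': 1.001554507969482}
scene [[478.14371543   0.         255.99428351]
 [  0.         478.14371543 195.00427301]
 [  0.           0.           1.        ]] [1.52938883 0.77307644 1.15997362] [ 0.39921181  0.81905473 -0.36969191 -0.18195379]
top [[440.72728183   0.         250.31529887]
 [  0.         440.72728183 193.0515641 ]
 [  0.           0.           1.        ]] [0.47952755 0.03373482 1.63588572] [ 0.71115112 -0.7024418   0.01765556 -0.02297575]
wrist [[342.38557603   0.         254.18594895]
 [  0.         342.38557603 193.09639741]
 [  0.           0.           1.        ]] [ 0.21904508 -0.58908241  0.38286498] [ 0.77616331 -0.61234687 -0.09365907  0.11760018]
```

View pics/scene0.png

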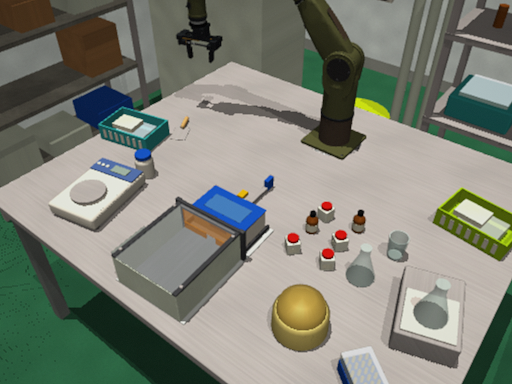

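View pics/top0.png

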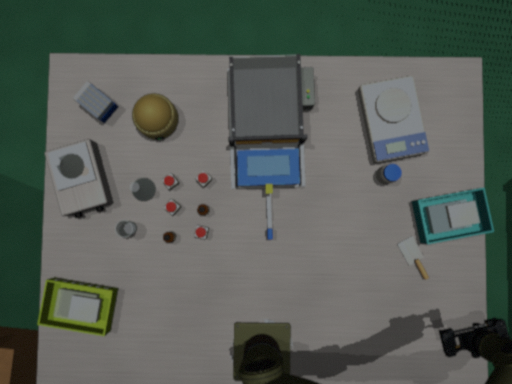

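View pics/wrist0.png

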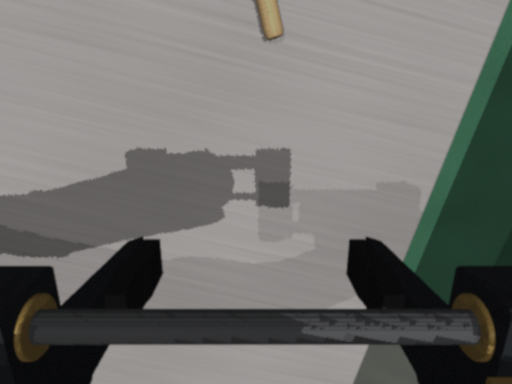

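```bash
cat > h.py <<'E'
from plant import r
import numpy as np, cv2
from scipy.spatial.transform import Rotation as R
def shot(n,save=None):
    d=r.snapshot(n)
    if save: cv2.imwrite(f"pics/{save}.png",d["pixels"][:,:,::-1])
    return d
def ray(d,u,v):
    K=d["mtx"]; c=np.array([(u-K[0,2])/K[0,0],(v-K[1,2])/K[1,1],1.])
    return np.array(d["xyz"]),R.from_quat(d["rotation"]).apply(c)
def onz(d,u,v,z):
    o,w=ray(d,u,v); return o+w*(z-o[2])/w[2]
def proj(d,p):
    c=R.from_quat(d["rotation"]).inv().apply(np.asarray(p,float)-d["xyz"]); K=d["mtx"]
    return (K@(c/c[...,2:3]).T).T[...,:2] if c.ndim>1 else (K@(c/c[2]))[:2]
def tri(l):
    A=np.zeros((3,3));b=np.zeros(3)
    for d,u,v in l:
        o,w=ray(d,u,v); w=w/np.linalg.norm(w); M=np.eye(3)-np.outer(w,w);A+=M;b+=M@o
    return np.linalg.solve(A,b)
def pose():
    s=r.get_state(); return np.array(s["tool_pos"]),R.from_quat(s["eef_rot"]),s
def rot(yaw,pitch=0):
    """tool down; tool y axis (jaws) at world angle: x_tool=(cos yaw,sin yaw,0), pitch about world y afterwards"""
    x=np.array([np.cos(yaw),np.sin(yaw),0]);z=np.array([0,0,-1.]);y=np.cross(z,x)
    return R.from_matrix(np.c_[x,y,z])
def rel(p,Rt):
    """print the row turn+shift (cm) from current measured pose"""
    p0,R0,s=pose(); rv=(R0.inv()*Rt).as_rotvec(); sh=R0.inv().apply(np.asarray(p)-p0)*100
    print("t %.2f"%s["clock"],"row",np.round(rv,3).tolist(),np.round(sh,2).tolist(), "open %.3f"%s["opening"],"F",np.round(s["contact_force"],1))
E
python3 - <<'E'
from h import *
d=shot("top"); im=d["pixels"][:,:,::-1]
hsv=cv2.cvtColor(im,cv2.COLOR_BGR2HSV)
def blobs(name,lo,hi,z,amin=8):
    m=cv2.inRange(hsv,lo,hi)
    n,l,st,c=cv2.connectedComponentsWithStats(m)
    for i in range(1,n):
        if st[i,4]>=amin: print(name,st[i].tolist(),np.round(onz(d,*c[i],z),3)[:2])
blobs("red",(0,150,90),(6,255,255),.062); blobs("red2",(172,150,90),(180,255,255),.062)
blobs("yel",(22,120,120),(35,255,255),.09); blobs("blue",(105,120,60),(125,255,255),.08,20)
cv2.imwrite("pics/topc.png",cv2.resize(im[40:260,100:340],(720,660)[:2] if 0 else (640,587),interpolation=cv2.INTER_CUBIC))
d=shot("scene"); im=d["pixels"][:,:,::-1]
cv2.imwrite("pics/scenec.png",cv2.resize(im[160:330,100:420],(800,425),interpolation=cv2.INTER_CUBIC))
E
```

```text
red [199, 174, 8, 8, 57] [0.624 0.219]
red [165, 177, 8, 8, 58] [0.612 0.34 ]
red [167, 203, 8, 8, 60] [0.518 0.331]
red [196, 228, 9, 9, 58] [0.429 0.223]
yel [266, 185, 6, 8, 48] [ 0.585 -0.018]
blue [237, 149, 63, 37, 1325] [ 0.658 -0.015]
blue [384, 164, 17, 17, 228] [ 0.649 -0.454]
blue [267, 229, 5, 10, 47] [ 0.428 -0.022]
```

View pics/topc.png

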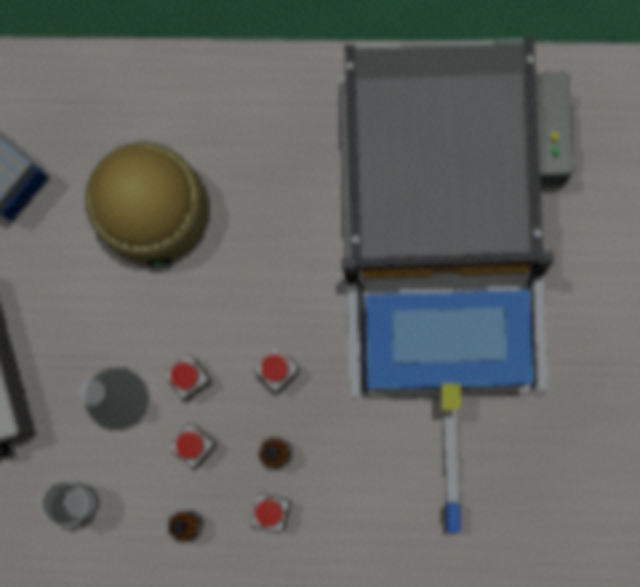

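View pics/scenec.png

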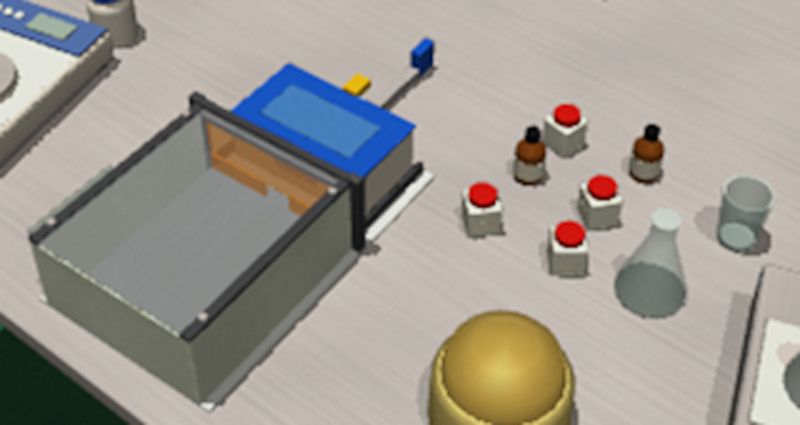

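```bash
python3 - <<'E'
from h import *
rel([0.52,-0.018,0.33],rot(0.02))
d=shot("wrist"); print(ray(d,256,192))
p,Rt,s=pose(); print(Rt.inv().apply(d["xyz"]-p), Rt.inv().apply(ray(d,256,192)[1]))
E
```

```text
t 0.25 row [-0.001, 0.0, 0.214] [50.17, -48.68, -11.36] open 0.996 F [ 0.8 -0.2 -0.1]
(array([ 0.21911073, -0.58924577,  0.38322079]), array([-0.28496002, -0.07303788, -0.95577277]))
[ 0.07663028 -0.00091213 -0.16708944] [-0.2941127   0.00556737  0.95577458]
```

Call:
carry_out --commands '[[[0,0,0,0,0,-3,5],[0,0,0.05,10,-10,-6,5],[0,0,0.1,20,-20,-11.4,5],[0,0,0.15,30,-30,-11.4,5],[0,0,0.214,40,-40,-11.4,5],[0,0,0.214,50.2,-48.7,-11.4,5],[0,0,0.214,50.2,-48.7,-11.4,5],[0,0,0.214,50.2,-48.7,-11.4,5],[0,0,0.214,50.2,-48.7,-11.4,5],[0,0,0.214,50.2,-48.7,-11.4,5]]]' --force 55

```text
clock: 1.13
tool_pos: [0.343, -0.293, 0.3]
eef_rot: [1.0, 0.01, 0.0, 0.0]
contact_force: [1.4, 0.2, 0.9]
opening: 0.568
```

Call:
carry_out --commands '[[[0,0,0,0,0,0,5]]]'

```text
clock: 1.22
tool_pos: [0.3481, -0.287, 0.3007]
eef_rot: [1.0, 0.017, 0.002, -0.001]
contact_force: [0.2, 0.2, 0.6]
opening: 0.571
```

```bash
python3 - <<'E'
from h import *
rel([0.52,-0.018,0.33],rot(0.02)); print(pose()[0])
E
```

```text
t 1.22 row [-0.003, -0.005, 0.014] [18.11, -26.3, -2.78] open 0.571 F [0.2 0.2 0.6]
[ 0.34811775 -0.28701478  0.30065807]
```

Call:
carry_out --commands '[[[0,0,0,3,-4,-1,5],[0,0,0,6,-8,-1.5,5],[0,0,0,9,-12,-2,5],[0,0,0,12,-16,-2.5,5],[0,0,0,15,-20,-2.8,5],[0,0,0.014,18,-26.3,-2.8,5],[0,0,0.014,18,-26.3,-2.8,5],[0,0,0.014,18,-26.3,-2.8,5],[0,0,0.014,18,-26.3,-2.8,5],[0,0,0.014,18,-26.3,-2.8,5]]]'

```text
clock: 2.05
tool_pos: [0.5175, -0.0266, 0.3273]
eef_rot: [1.0, 0.005, -0.0, -0.0]
contact_force: [-0.2, -0.7, 0.4]
opening: 0.562
```

```bash
python3 - <<'E'
from h import *
rel([0.52,-0.018,0.33],rot(0.02)); print(pose()[0]); shot("wrist","w1")
E
```

```text
t 2.05 row [-0.0, 0.0, -0.01] [0.26, -0.86, -0.27] open 0.562 F [-0.2 -0.7  0.4]
[ 0.51752487 -0.02662093  0.32734054]
```

View pics/w1.png

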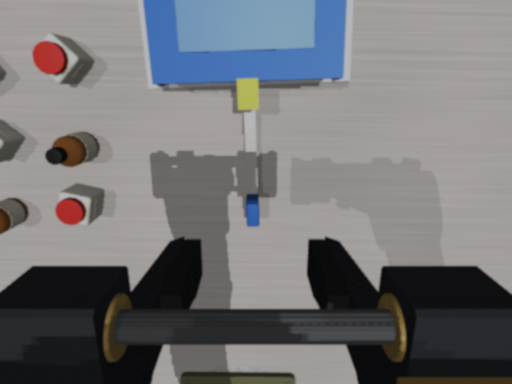

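```bash
cat >> h.py <<'E'
def mask(im,lo,hi): return cv2.inRange(cv2.cvtColor(im,cv2.COLOR_RGB2HSV),lo,hi)
def comps(m,amin=30):
    n,l,st,c=cv2.connectedComponentsWithStats(m)
    return [(st[i],c[i],(l==i).astype(np.uint8)) for i in range(1,n) if st[i,4]>=amin]
E
python3 - <<'E'
from h import *
d=shot("wrist"); im=d["pixels"]
print(im[95,248],im[60,160],im[205,252],im[200,255])
for st,c,m in comps(mask(im,(22,120,90),(35,255,255))):
    print("yel",st,np.round(onz(d,*c,.092),4)); rr=cv2.minAreaRect(cv2.findContours(m,0,1)[0][0]); print(rr,[np.round(onz(d,*q,.092),4)[:2].tolist() for q in cv2.boxPoints(rr)])
for st,c,m in comps(mask(im,(105,120,40),(125,255,255)),100):
    print("blue",st,np.round(onz(d,*c,.052),4))
    if st[4]>3000:
        # front edge: lowest blue pixel per column; sides
        cols=list(range(165,235))+list(range(262,335)); pts=np.array([onz(d,u,np.where(m[:,u])[0].max()+.5,.085)[:2] for u in cols])
        k=np.polyfit(pts[:,1],pts[:,0],1); print("front edge x=",k, "yaw",-k[0])
        L=np.array([onz(d,np.where(m[v])[0].min()-.5,v,.085)[:2] for v in range(5,70)]);Rr=np.array([onz(d,np.where(m[v])[0].max()+.5,v,.085)[:2] for v in range(5,70)])
        kl=np.polyfit(L[:,0],L[:,1],1);kr=np.polyfit(Rr[:,0],Rr[:,1],1); print("L",kl,L.mean(0),"R",kr,Rr.mean(0),"w",L.mean(0)[1]-Rr.mean(0)[1])
E
```

```text
[179 181  90] [ 68 112 179] [ 55 101 171] [32 52 94]
yel [235  79  20  29 557] [ 0.5863 -0.0171  0.092 ]
((244.5, 93.0), (28.0, 19.0), 90.0) [[0.601, -0.0063], [0.6011, -0.0275], [0.5708, -0.0277], [0.5706, -0.006]]
blue [ 141    0  202   84 8782] [ 0.634  -0.0123  0.052 ]
front edge x= [-0.04237704  0.5997055 ] yaw 0.0423770434414514
L [0.04136973 0.06583762] [0.64378019 0.09247064] R [ 0.04066035 -0.14841971] [ 0.64536934 -0.12217877] w 0.21464940094465246
blue [245 194  12  31 348] [ 0.4321 -0.0239  0.052 ]
```

```bash
python3 - <<'E'
from h import *
rel([0.584,-0.0172,0.13],rot(0.042)); rel([0.584,-0.0172,0.075],rot(0.042))
P=np.array([14,0,-.5])
for t in np.arange(.05,.41,.05): print(round(t,2),np.round(P-R.from_rotvec([0,-t,0]).apply(P),2))
E
```

```text
t 2.15 row [0.001, 0.001, -0.038] [6.78, -1.26, 19.72] open 0.569 F [-0.6 -0.3  0.2]
t 2.15 row [0.001, 0.001, -0.038] [6.78, -1.26, 25.22] open 0.569 F [-0.6 -0.3  0.2]
0.05 [-0.01  0.   -0.7 ]
0.1 [ 0.02  0.   -1.4 ]
0.15 [ 0.08  0.   -2.1 ]
0.2 [ 0.18  0.   -2.79]
0.25 [ 0.31  0.   -3.48]
0.3 [ 0.48  0.   -4.16]
0.35 [ 0.68  0.   -4.83]
0.4 [ 0.91  0.   -5.49]
```

Call:
carry_out --commands '[[[0,0,-0.02,3,-0.6,3,5],[0,0,-0.038,5,-1,6,5],[0,0,-0.038,6.8,-1.26,10,5],[0,0,-0.038,6.8,-1.26,13,5],[0,0,-0.038,6.8,-1.26,16,5],[0,0,-0.038,6.8,-1.26,19.7,5],[0,0,-0.038,6.8,-1.26,19.7,5],[0,0,-0.038,6.8,-1.26,19.7,5]]]'

```text
clock: 2.82
tool_pos: [0.5833, -0.0174, 0.1296]
eef_rot: [1.0, 0.021, -0.002, 0.001]
contact_force: [-0.1, -0.6, 0.7]
opening: 0.567
```

```bash
python3 - <<'E'
from h import *
rel([0.584,-0.0172,0.075],rot(0.042)); shot("wrist","w2")
E
```

```text
t 2.82 row [0.001, 0.004, -0.001] [0.09, -0.02, 5.46] open 0.567 F [-0.1 -0.6  0.7]
```

View pics/w2.png

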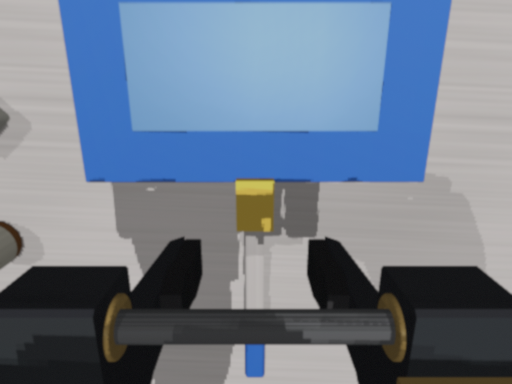

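Call:
carry_out --commands '[[[0,0,0,0,0,2,5],[0,0,0,0,0,4,5],[0,0,0,0.1,0,5.3,5],[0,0,0,0.1,0,5.3,5],[0,0,0,0.1,0,5.3,1],[0,0,0,0.1,0,5.3,1],[0,0,0,0.1,0,5.3,1],[0,0,0,0.1,0,5.3,1],[0,0,0,0.1,0,5.3,1],[0,0,0,0.1,0,5.3,1]]]' --force 60

```text
clock: 3.7
tool_pos: [0.5863, -0.0153, 0.078]
eef_rot: [1.0, 0.022, 0.0, 0.0]
contact_force: [0.2, 0.9, -0.7]
opening: 0.134
```

```bash
python3 - <<'E'
from h import *
print(pose()[2]["opening"]); shot("wrist","w3"); d=shot("scene")
cv2.imwrite("pics/s3.png",cv2.resize(d["pixels"][120:260,180:340,::-1],(800,700)[:2] if 0 else (640,560),interpolation=cv2.INTER_CUBIC))
E
```

```text
0.13440745690118483
```

View pics/w3.png

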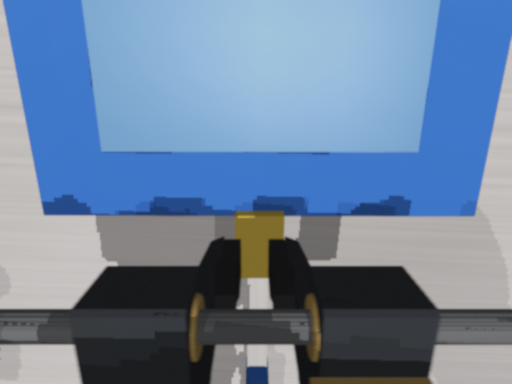

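View pics/s3.png

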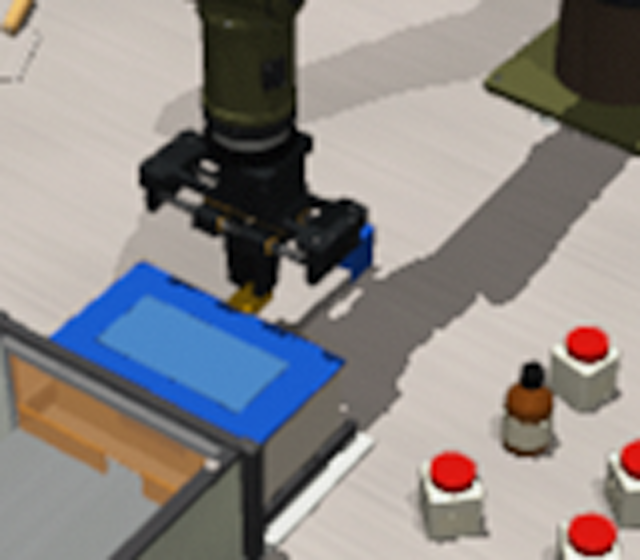

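Call:
carry_out --commands '[[[0,0,0,0,0,0,1],[0,0,0,0,0,0,1]]]'

```text
clock: 3.97
tool_pos: [0.586, -0.0153, 0.0775]
eef_rot: [1.0, 0.022, 0.0, 0.0]
contact_force: [0.5, 0.5, -0.3]
opening: 0.113
```

```bash
python3 - <<'E'
from h import *
p,q,s=pose(); print(p,s["opening"],s["contact_force"],s["moment"]); d=shot("wrist"); cv2.imwrite("pics/w4.png",cv2.resize(d["pixels"][190:340,170:350,::-1],(720,600),interpolation=cv2.INTER_CUBIC))
for st,c,m in comps(mask(d["pixels"],(18,120,60),(35,255,255))): print(st,c)
E
```

```text
[ 0.58603116 -0.01525538  0.07754537] 0.1126342618448924 [ 0.51579836  0.51319207 -0.34473179] [ 0.07119194 -0.00517387 -0.0105037 ]
[ 235  212   49   66 2165] [256.98244804 237.90993072]
[196 294  13  68 490] [200.94285714 327.68979592]
[300 294  13  39 254] [306.68503937 309.86614173]
[302 334  12  28 187] [307.73262032 349.80748663]
[304 377 120   7 722] [362.24930748 380.47091413]
```

View pics/w4.png

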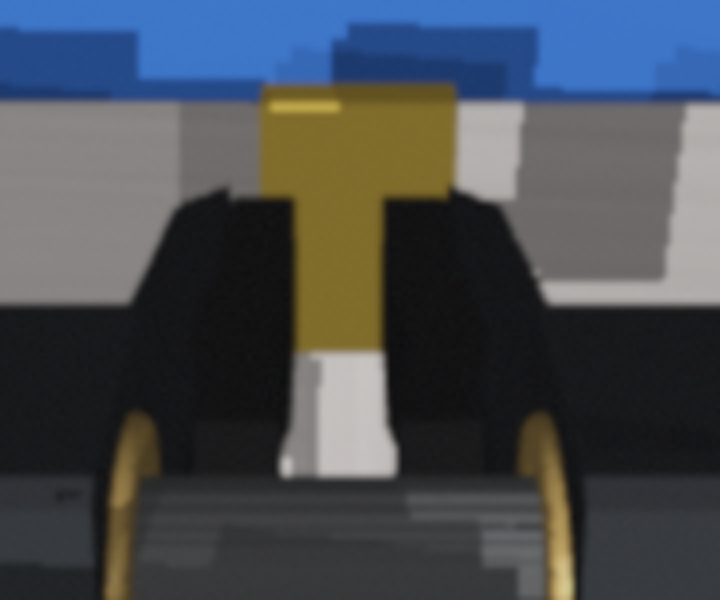

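Call:
carry_out --commands '[[[0,0,0,0,0,0,4.5],[0,0,0,0,0.1,0,4.5],[0,0,0,-0.15,0.2,0,4.5],[0,0,0,-0.15,0.2,0,4.5],[0,0,0,-0.15,0.2,0,4.5],[0,0,0,-0.15,0.2,0.8,4.5],[0,0,0,-0.15,0.2,1.6,4.5],[0,0,0,-0.15,0.2,1.6,4.5]]]'

```text
clock: 4.68
tool_pos: [0.5833, -0.0173, 0.0597]
eef_rot: [1.0, 0.022, -0.002, 0.0]
contact_force: [0.3, -0.4, 0.2]
opening: 0.513
```

```bash
python3 - <<'E'
from h import *
p,q,s=pose(); print(p,s["opening"],s["contact_force"],s["moment"]); d=shot("wrist","w5")
d=shot("scene"); cv2.imwrite("pics/s5.png",cv2.resize(d["pixels"][130:230,200:300,::-1],(600,600),interpolation=cv2.INTER_CUBIC))
E
```

```text
[ 0.58329357 -0.01731819  0.0596779 ] 0.5134133340614904 [ 0.33882868 -0.38895019  0.19322766] [ 0.00308148 -0.01537949  0.0102862 ]
```

View pics/w5.png

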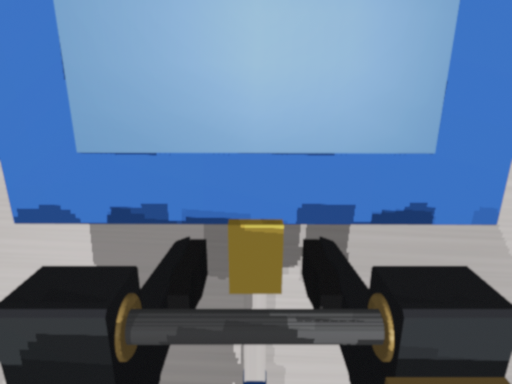

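View pics/s5.png

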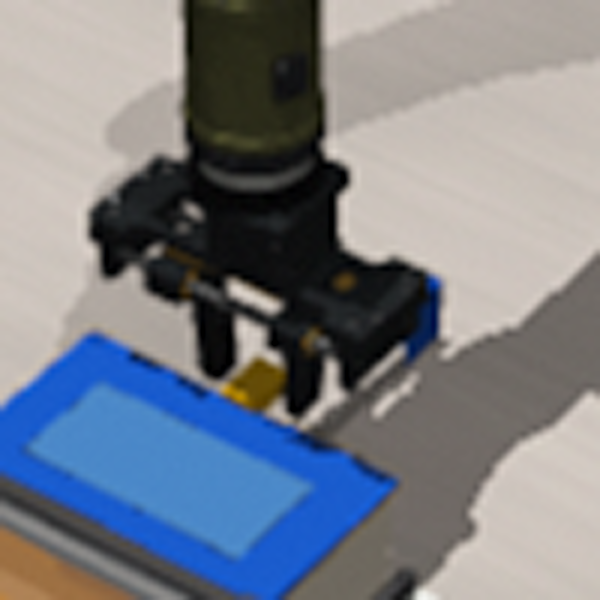

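```bash
python3 - <<'E'
from h import *
w=r.snapshot("wrist"); s=r.snapshot("scene"); p,q,_=pose()
for wp,sp in [((198,239),(250,199.5)),((312,239),(236,193.5))]:
    X=tri([(w,*wp),(s,*sp)]); print(np.round(X,4),np.round(q.inv().apply(X-p),4), proj(w,X),proj(s,X))
for z in (-.03,-.02,-.01,0,.008):
    for x in(.009,-.009): print(x,z,np.round(proj(w,p+q.apply([x,-.0226,z]))),np.round(proj(s,p+q.apply([x,-.0226,z])),1))
E
```

```text
[0.5847 0.0124 0.0714] [ 0.0013 -0.0297 -0.01  ] [196.41516256 242.2863679 ] [249.57960368 199.81780554]
[ 0.5887 -0.045   0.0715] [ 0.0028  0.0279 -0.0101] [311.40542245 239.76284436] [235.86876367 193.54824509]
0.009 -0.03 [204. 246.] [246.5 195.8]
-0.009 -0.03 [206. 282.] [249.7 193. ]
0.009 -0.02 [207. 237.] [246.6 198. ]
-0.009 -0.02 [209. 271.] [249.7 195.2]
0.009 -0.01 [210. 228.] [246.6 200.2]
-0.009 -0.01 [211. 261.] [249.7 197.4]
0.009 0 [212. 221.] [246.6 202.4]
-0.009 0 [213. 252.] [249.7 199.5]
0.009 0.008 [214. 215.] [246.6 204.1]
-0.009 0.008 [215. 245.] [249.7 201.3]
```

Call:
carry_out --commands '[[[0,0,0,0,0,0.5,4.5],[0,0,0,0,0,0.9,4.5],[0,0,0,0,0,0.9,1.5],[0,0,0,0,0,0.9,1.5],[0,0,0,0,0,0.9,1.5],[0,0,0,0,0,0.9,1.5],[0,0,0,0,0,0.9,1.5],[0,0,0,0,0,0.9,1.5]]]'

```text
clock: 5.55
tool_pos: [0.5847, -0.0174, 0.0526]
eef_rot: [1.0, 0.022, 0.0, 0.0]
contact_force: [0.2, -0.7, -0.8]
opening: 0.265
```

```bash
python3 - <<'E'
from h import *
p,q,s=pose(); print(p,s["opening"],s["contact_force"],s["moment"]); d=shot("wrist","w6")
d=shot("scene"); cv2.imwrite("pics/s6.png",cv2.resize(d["pixels"][130:230,200:300,::-1],(600,600),interpolation=cv2.INTER_CUBIC))
E
```

```text
[ 0.58468738 -0.01737918  0.05261199] 0.2650126343279797 [ 0.15231369 -0.66709501 -0.79456419] [0.0065945  0.00273697 0.00413178]
```

View pics/w6.png

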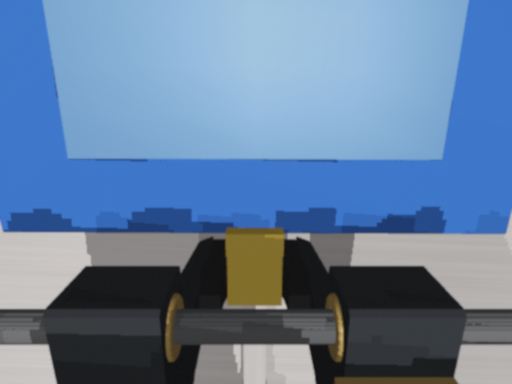

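View pics/s6.png

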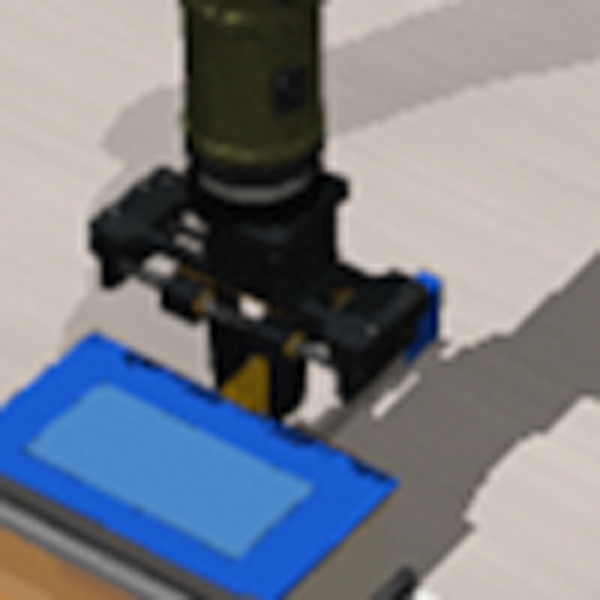

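```bash
python3 - <<'E'
from h import *
P=np.array([14,0,-2.75])
for t in np.arange(.05,.41,.05): print(round(t,2),np.round(P-R.from_rotvec([0,-t,0]).apply(P),2))
E
```

```text
0.05 [-0.12  0.   -0.7 ]
0.1 [-0.2   0.   -1.41]
0.15 [-0.25  0.   -2.12]
0.2 [-0.27  0.   -2.84]
0.25 [-0.25  0.   -3.55]
0.3 [-0.19  0.   -4.26]
0.35 [-0.09  0.   -4.97]
0.4 [ 0.03  0.   -5.67]
```

Call:
carry_out --commands '[[[0,-0.05,0,-0.12,0,-0.7,1.5],[0,-0.1,0,-0.2,0,-1.41,1.5],[0,-0.15,0,-0.25,0,-2.12,1.5],[0,-0.2,0,-0.27,0,-2.84,1.5],[0,-0.25,0,-0.25,0,-3.55,1.5],[0,-0.28,0,-0.22,0,-3.98,1.5],[0,-0.28,0,-0.22,0,-3.98,1.5],[0,-0.28,0,-0.22,0,-3.98,1.5]]]'

```text
clock: 6.32
tool_pos: [0.5827, -0.0173, 0.092]
eef_rot: [0.99, 0.022, -0.139, 0.003]
contact_force: [0.5, 0.3, -1.2]
opening: 0.264
```

```bash
python3 - <<'E'
from h import *
p,q,s=pose(); print(p,q.as_euler('zyx'),s["opening"],s["contact_force"],s["moment"]); d=shot("wrist","w7")
d=shot("scene"); cv2.imwrite("pics/s7.png",cv2.resize(d["pixels"][130:280,170:320,::-1],(600,600),interpolation=cv2.INTER_CUBIC))
E
```

```text
[ 0.58268595 -0.01733177  0.09195302] [-0.04560185 -0.27861121  3.12910219] 0.26440873389661096 [ 0.49621891  0.31743554 -1.19582845] [ 0.08675638 -0.3851756  -0.04761401]
```

View pics/w7.png

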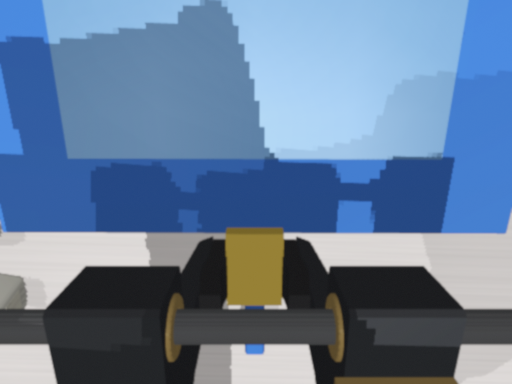

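View pics/s7.png

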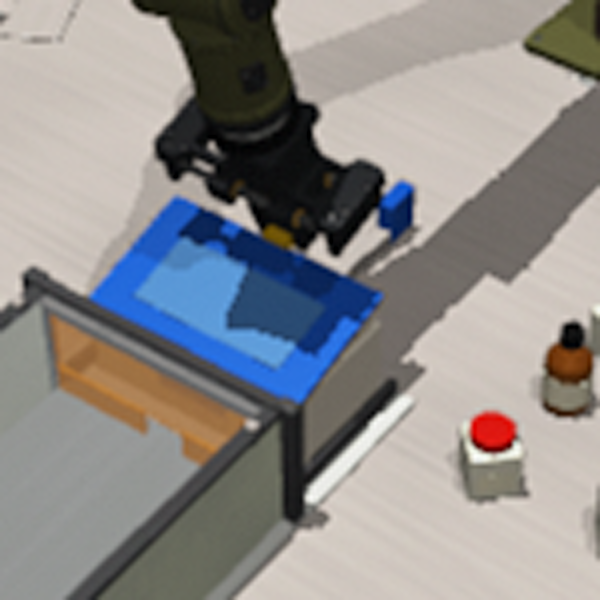

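```bash
python3 - <<'E'
from h import *
p,q,s=pose()
rel(p+[-.01,0,.03],q); rel([.54,-.018,.16],q);rel([.50,-.10,.17],rot(.042)*R.from_rotvec([0,-.0,0]));rel([.42,-.273,.12],rot(.042))
E
```

```text
t 6.42 row [0.0, 0.0, 0.0] [-1.79, -0.04, -2.61] open 0.266 F [ 0.7  0.9 -1.7]
t 6.42 row [0.0, 0.0, 0.0] [-5.91, -0.13, -5.37] open 0.266 F [ 0.7  0.9 -1.7]
t 6.42 row [0.0, 0.28, 0.002] [-10.38, 7.89, -5.13] open 0.266 F [ 0.7  0.9 -1.7]
t 6.42 row [0.0, 0.28, 0.002] [-17.41, 24.82, 2.1] open 0.266 F [ 0.7  0.9 -1.7]
```

Call:
carry_out --commands '[[[0,0,0,-0.9,0,-1.3,1.5],[0,0,0,-1.8,0,-2.6,1.5],[0,0,0,-3,-0.1,-3.5,1.5],[0,0,0,-4.5,-0.1,-4.5,1.5],[0,0,0,-5.9,-0.1,-5.4,1.5],[0,0.07,0,-7,1.5,-5.4,1.5],[0,0.14,0,-8,4,-5.4,1.5],[0,0.21,0,-9.2,6,-5.3,1.5],[0,0.28,0,-10.4,7.9,-5.1,1.5],[0,0.28,0,-10.4,7.9,-5.1,1.5]]]'

```text
clock: 7.25
tool_pos: [0.4908, -0.106, 0.17]
eef_rot: [1.0, 0.018, -0.004, 0.002]
contact_force: [-0.2, 0.4, -1.3]
opening: 0.262
```

```bash
python3 - <<'E'
from h import *
rel([.42,-.273,.12],rot(.042)); shot("wrist","w8")
E
```

```text
t 7.25 row [0.004, 0.008, -0.006] [-7.64, 16.41, 5.13] open 0.262 F [-0.2  0.4 -1.3]
```

View pics/w8.png

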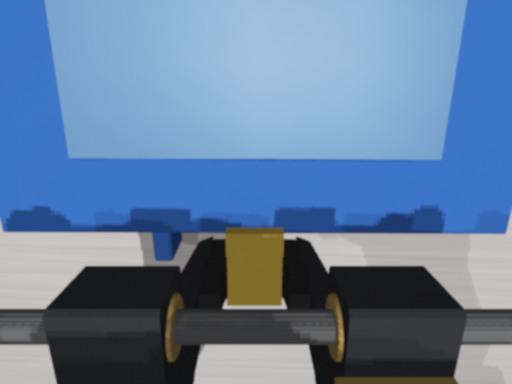

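Call:
carry_out --commands '[[[0,0,0,-1,3,0,1.5],[0,0,0,-2.5,6,0,1.5],[0,0,0,-4,9,0,1.5],[0,0,0,-5.5,12,1,1.5],[0,0,0,-6.6,14.5,3,1.5],[0,0,0,-7.6,16.4,5,1.5],[0,0,0,-7.6,16.4,6.5,1.5],[0,0,0,-7.6,16.4,8,1.5],[0,0,0,-7.6,16.4,8,1.5],[0,0,0,-7.6,16.4,8,1.5]]]'

```text
clock: 8.13
tool_pos: [0.4313, -0.2663, 0.0897]
eef_rot: [1.0, 0.023, -0.001, -0.001]
contact_force: [0.2, -0.9, -2.6]
opening: 0.266
```

```bash
python3 - <<'E'
from h import *
rel([.42,-.273,0.0],rot(.042)); print(pose()[0]); shot("wrist","w9");d=shot("scene"); cv2.imwrite("pics/s9.png",cv2.resize(d["pixels"][100:250,120:270,::-1],(600,600),interpolation=cv2.INTER_CUBIC))
E
```

```text
t 8.13 row [-0.001, 0.001, 0.003] [-1.15, 0.63, 8.97] open 0.266 F [ 0.2 -0.9 -2.6]
[ 0.4313183  -0.26632294  0.08966868]
```

View pics/w9.png

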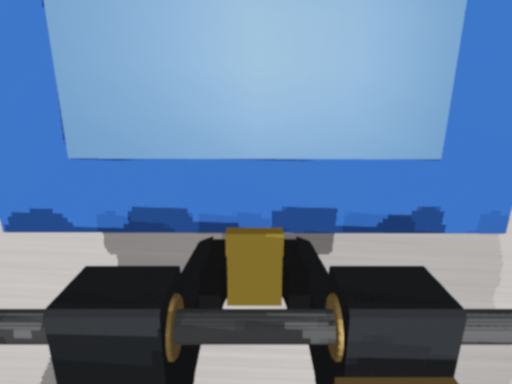

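View pics/s9.png

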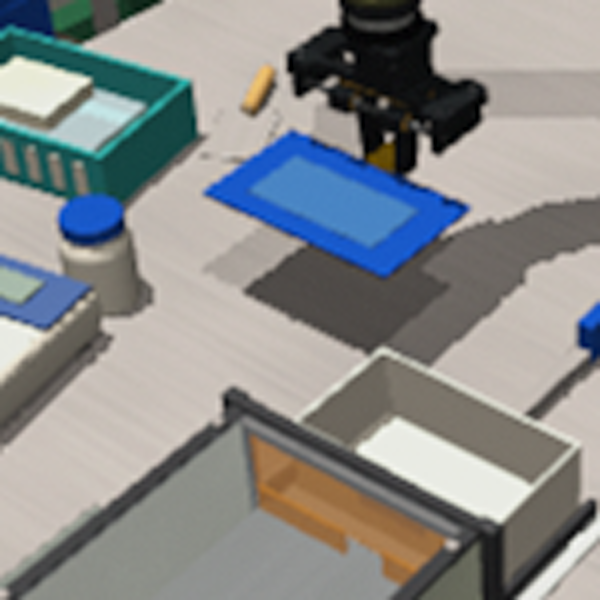

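Call:
carry_out --commands '[[[0,0,0,0,0,2,1.5],[0,0,0,0,0,4,1.5],[0,0,0,0,0,6,1.5],[0,0,0,0,0,7.5,1.5],[0,0,0,0,0,9,1.5],[0,0,0,0,0,9.8,1.5],[0,0,0,0,0,9.8,1.5],[0,0,0,0,0,9.8,1.5]]]'

```text
clock: 8.9
tool_pos: [0.432, -0.2672, -0.0073]
eef_rot: [1.0, 0.022, 0.0, 0.0]
contact_force: [0.0, -0.3, -1.9]
opening: 0.263
```

Call:
carry_out --commands '[[[0,0,0,0,0,0.3,1.5],[0,0,0,0,0,0.5,1.5],[0,0,0,0,0,0.5,1.5]]]'

```text
clock: 9.15
tool_pos: [0.4317, -0.2675, -0.0125]
eef_rot: [1.0, 0.022, 0.0, 0.0]
contact_force: [0.4, 0.4, -2.2]
opening: 0.266
```

Call:
carry_out --commands '[[[0,0,0,0,0,0.3,1.5],[0,0,0,0,0,0.4,1.5],[0,0,0,0,0,0.4,1.5]]]'

```text
clock: 9.4
tool_pos: [0.4313, -0.2673, -0.017]
eef_rot: [1.0, 0.022, -0.0, -0.0]
contact_force: [0.8, 0.2, -2.2]
opening: 0.267
```

Call:
carry_out --commands '[[[0,0,0,0,0,0.2,1.5],[0,0,0,0,0,0.3,1.5],[0,0,0,0,0,0.3,1.5]]]'

```text
clock: 9.65
tool_pos: [0.4313, -0.2672, -0.0201]
eef_rot: [1.0, 0.022, -0.0, -0.0]
contact_force: [0.1, -0.1, -0.5]
opening: 0.264
```

Call:
carry_out --commands '[[[0,0,0,0,0,0.2,1.5],[0,0,0,0,0,0.3,1.5],[0,0,0,0,0,0.3,1.5]]]'

```text
clock: 9.9
tool_pos: [0.4315, -0.2674, -0.0219]
eef_rot: [1.0, 0.022, 0.0, 0.0]
contact_force: [-1.2, 0.1, 10.5]
opening: 0.268
```

Call:
carry_out --commands '[[[0,0,0,0,0,-0.15,1.5],[0,0,0,0,0,-0.15,4],[0,0,0,0,0,-0.15,4],[0,0,0,0,0,-0.15,4],[0,0,0,0,0,-1,4],[0,0,0,0,0,-4,4],[0,0,0,0,0,-8,4],[0,0,0,0,0,-12,4],[0,0,0,0,0,-18,4],[0,0,0,0,0,-25,4]]]'

```text
clock: 10.73
tool_pos: [0.4306, -0.267, 0.1829]
eef_rot: [1.0, 0.022, -0.0, -0.0]
contact_force: [1.0, -0.7, -0.6]
opening: 0.454
```

```bash
python3 - <<'E'
from h import *
rel([.42,-.0,0.3],rot(.042)); print(pose()[0]); shot("wrist","w10");d=shot("scene"); cv2.imwrite("pics/s10.png",cv2.resize(d["pixels"][100:300,120:400,::-1],(800,571),interpolation=cv2.INTER_CUBIC))
E
```

```text
t 10.73 row [-0.0, 0.001, 0.002] [0.11, -26.72, -11.71] open 0.454 F [ 1.  -0.7 -0.6]
[ 0.43056506 -0.26700009  0.18289409]
```

View pics/w10.png

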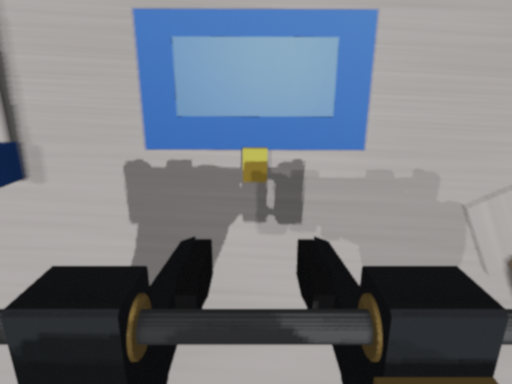

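View pics/s10.png

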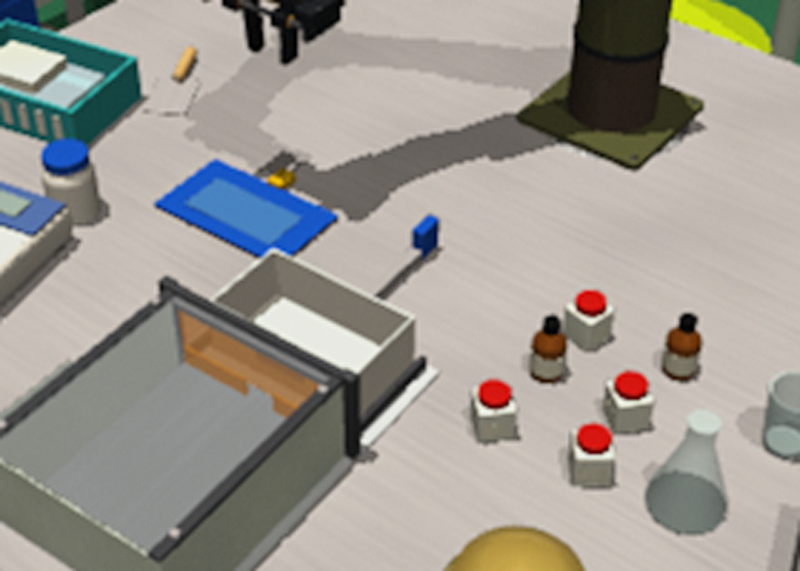

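```bash
python3 - <<'E'
from h import *
d=r.snapshot("scene")
for (u,v) in [(258.3,196.7),(218.5,175.5)]:
  o,w=ray(d,u,v)
  for y in ([.06,.076] if u>240 else [-.095,-.111]):
    print(y,np.round(o+w*(y-o[1])/w[1],4), "TCP was .5847,-.0174,.0526")
E
```

```text
0.06 [0.5981 0.06   0.1209] TCP was .5847,-.0174,.0526
0.076 [0.619  0.076  0.1443] TCP was .5847,-.0174,.0526
-0.095 [ 0.6172 -0.095   0.1449] TCP was .5847,-.0174,.0526
-0.111 [ 0.6004 -0.111   0.1262] TCP was .5847,-.0174,.0526
```

```bash
python3 - <<'E'
from h import *
rel([.44,.26,0.34],rot(.042))
E
```

```text
t 10.88 row [0.004, -0.007, 0.001] [3.06, -52.7, -15.78] open 0.454 F [-1.1 -0.3  0.4]
```

Call:
carry_out --commands '[[[0,0,0,1,-3,-5,6.5],[0,0,0,3,-7,-9,6.5],[0,0,0,5,-11,-12,6.5],[0,0,0,6,-15,-14,6.5],[0,0,0,7,-19,-15.5,6.5],[0,0,0,8,-23,-15.5,6.5],[0,0,0,8,-27,-15.5,6.5],[0,0,0,8,-31,-15.5,6.5],[0,0,0,7,-35,-15.5,6.5],[0,0,0,6,-38,-15.5,6.5]]]'

```text
clock: 11.72
tool_pos: [0.4813, 0.0863, 0.3338]
eef_rot: [1.0, 0.022, -0.001, 0.0]
contact_force: [0.7, 0.2, 0.6]
opening: 0.735
```

```bash
python3 - <<'E'
from h import *
rel([.46,.26,0.34],rot(.042))
E
```

```text
t 11.72 row [0.0, 0.001, 0.002] [-1.37, -17.45, -0.62] open 0.735 F [0.7 0.2 0.6]
```

Call:
carry_out --commands '[[[0,0,0,0,-4,-0.3,6.5],[0,0,0,0,-8,-0.6,6.5],[0,0,0,-0.7,-12,-0.6,6.5],[0,0,0,-1.4,-15,-0.6,6.5],[0,0,0,-1.4,-17.4,-0.6,6.5],[0,0,0,-1.4,-17.4,-0.6,6.5],[0,0,0,-1.4,-17.4,-0.6,6.5]]]'

```text
clock: 12.3
tool_pos: [0.459, 0.2584, 0.3394]
eef_rot: [1.0, 0.024, -0.001, 0.001]
contact_force: [1.1, -0.8, -0.1]
opening: 0.742
```

```bash
cat > bot.py <<'E'
from h import *
import sys
d=shot("wrist",sys.argv[1]); im=d["pixels"]; print(pose()[0])
hsv=cv2.cvtColor(im,cv2.COLOR_RGB2HSV)
red=cv2.bitwise_or(mask(im,(0,150,60),(8,255,255)),mask(im,(170,150,60),(180,255,255)))
for st,c,m in comps(red,150):
    q=onz(d,*c,.062); print("cap px",np.round(c),"at",np.round(q[:2],4), "A",st[4])
E
python3 bot.py w11
```

```text
[0.45963227 0.25675368 0.33949048]
cap px [190.  15.] at [0.6114 0.3406] A 760
cap px [294.  10.] at [0.6224 0.2197] A 419
cap px [198.  97.] at [0.5192 0.3318] A 616
cap px [278. 169.] at [0.4312 0.225 ] A 525
```

View pics/w11.png

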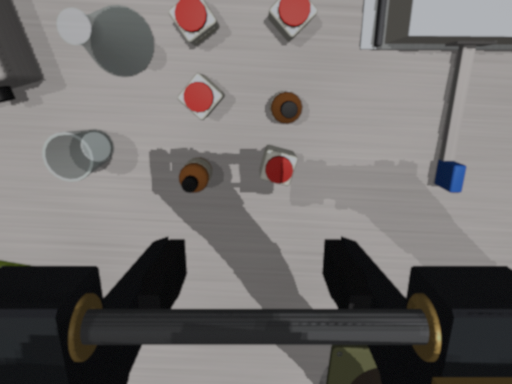

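```bash
python3 - <<'E'
from h import *
im=cv2.imread("pics/w11.png")
cs=[(190,22),(294,22),(200,97),(279,167)]
t=[cv2.resize(im[max(0,v-30):max(0,v-30)+60,u-32:u+33],(390,360),interpolation=cv2.INTER_CUBIC) for u,v in cs]
out=np.vstack([np.hstack(t[:2]),np.hstack(t[2:])]); print(out.shape)
out=cv2.resize(out,(640,590));cv2.imwrite("pics/w11c.png",out)
E
```

```text
(720, 780, 3)
```

View pics/w11c.png

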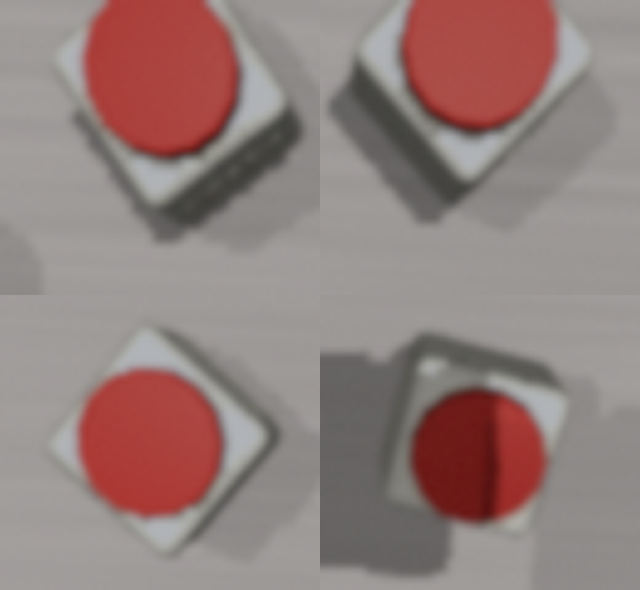

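```bash
python3 - <<'E'
from h import *
d=r.snapshot("wrist")
T={"A":((158,0),[(55,65),(155,210),(285,110)]),"B":((262,0),[(40,60),(145,185),(270,55)]),"C":((168,67),[(145,30),(275,140),(168,260),(48,145)]),"D":((247,137),[(95,60),(245,100),(205,240),(70,205)])}
for k,((u0,v0),c) in T.items():
    P=np.array([onz(d,u0+x/4.923,v0+y/4.917,.05)[:2] for x,y in c])
    e=np.diff(np.vstack([P,P[:1]]) if len(P)==4 else P,axis=0)
    print(k,"len",np.round(np.linalg.norm(e,axis=1),4),"ang mod 90",np.round(np.degrees(np.arctan2(e[:,1],e[:,0]))%90,1),"centre",P.mean(0) if len(P)==4 else (P[0]+P[2])/2)
E
```

```text
A len [0.0396 0.0402] ang mod 90 [37.2 36.9] centre [0.6110265  0.33766844]
B len [0.0385 0.0414] ang mod 90 [46.  47.2] centre [0.62315196 0.21689963]
C len [0.0423 0.0424 0.042  0.0389] ang mod 90 [52.8 49.  48.  49.3] centre [0.52020425 0.32860025]
D len [0.0428 0.0413 0.0395 0.0415] ang mod 90 [77.5 78.9 77.5 83.5] centre [0.43084277 0.2224904 ]
```

```bash
python3 - <<'E'
from h import *
d=shot("top"); im=d["pixels"][:,:,::-1]
cv2.imwrite("pics/t12.png",cv2.resize(im[115:215,215:325],(770,700)[0:2] if 0 else (660,600),interpolation=cv2.INTER_CUBIC))
E
```

```text
(no output)
```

View pics/t12.png

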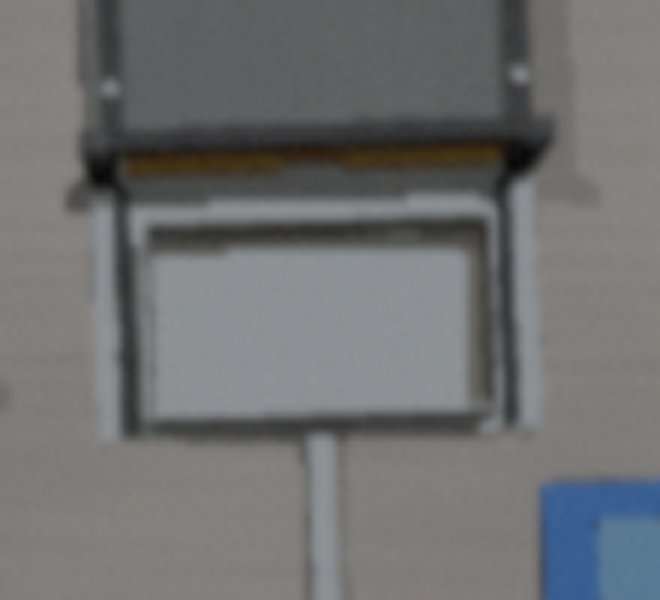

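```bash
python3 - <<'E'
from h import *
d=r.snapshot("top"); f=lambda x,y,z:np.round(onz(d,215+x/6,115+y/6,z)[:2],4)
print("header front",f(100,158,.128),f(320,150,.128),f(540,143,.128))
print("apron front",f(110,438,.004),f(530,430,.004))
print("apron side",f(97,300,.004),f(540,300,.004))
print("tub rim outer back",f(135,430,.08),f(500,425,.08),"front",f(140,203,.08),f(490,195,.08))
E
```

```text
header front [0.7442 0.1122] [ 0.7503 -0.0142] [ 0.7558 -0.1406]
apron front [0.5914 0.1099] [ 0.5994 -0.1497]
apron side [0.6771 0.1192] [ 0.6803 -0.1555]
tub rim outer back [0.5911 0.0917] [ 0.5966 -0.1235] front [0.726  0.0906] [ 0.7331 -0.1167]
```

```bash
python3 - <<'E'
from h import *
rel([.431,.2235,0.12],rot(np.radians(-11))); rel([.431,.2235,0.006],rot(np.radians(-11)))
E
```

```text
t 12.50 row [0.002, 0.001, 0.233] [-3.06, 3.05, 22.02] open 0.739 F [-0.2 -0.6  0.1]
t 12.50 row [0.002, 0.001, 0.233] [-3.05, 3.03, 33.42] open 0.739 F [-0.2 -0.6  0.1]
```

Call:
carry_out --commands '[[[0,0,0.1,-1,1,3,6.5],[0,0,0.2,-2,2,6,6.5],[0,0,0.233,-3.05,3.05,10,6.5],[0,0,0.233,-3.05,3.05,14,6.5],[0,0,0.233,-3.05,3.05,18,6.5],[0,0,0.233,-3.05,3.05,22,6.5],[0,0,0.233,-3.05,3.05,22,6.5],[0,0,0.233,-3.05,3.05,22,6.5],[0,0,0.233,-3.05,3.05,22,6.5]]]'

```text
clock: 13.25
tool_pos: [0.4322, 0.226, 0.1224]
eef_rot: [0.995, -0.095, 0.001, -0.001]
contact_force: [0.4, -0.5, 0.2]
opening: 0.737
```

```bash
python3 bot.py w13; python3 - <<'E'
from h import *
rel([.431,.2235,0.006],rot(np.radians(-11)))
E
```

```text
[0.4326706  0.22639241 0.12307604]
cap px [ 71. 104.] at [0.5192 0.3304] A 2721
cap px [257. 201.] at [0.4318 0.2246] A 1997
t 13.30 row [-0.003, -0.003, 0.002] [-0.15, 0.35, 11.71] open 0.738 F [ 0.1 -1.3 -0.4]
```

View pics/w13.png

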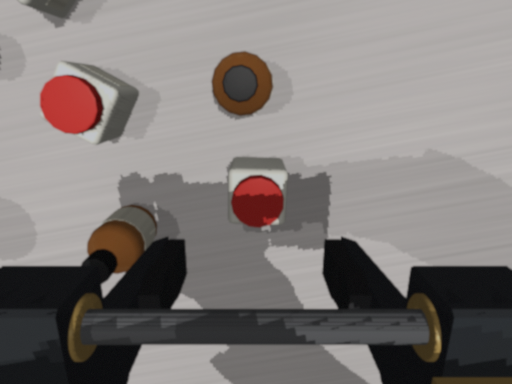

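Call:
carry_out --commands '[[[0,0,0,-0.1,0.2,3,6.5],[0,0,0,-0.1,0.2,6,6.5],[0,0,0,-0.1,0.2,9,6.5],[0,0,0,-0.1,0.2,11.7,6.5],[0,0,0,-0.1,0.2,11.7,6.5],[0,0,0,-0.1,0.2,11.7,3],[0,0,0,-0.1,0.2,11.7,3],[0,0,0,-0.1,0.2,11.7,3],[0,0,0,-0.1,0.2,11.7,3],[0,0,0,-0.1,0.2,11.7,3]]]' --force 40

```text
clock: 14.13
tool_pos: [0.4311, 0.2247, 0.006]
eef_rot: [0.995, -0.095, 0.002, -0.001]
contact_force: [-0.1, 1.0, 10.0]
opening: 0.499
```

Call:
carry_out --commands '[[[0,0,0,0,0,-0.5,3],[0,0,0,0,0,-1,3],[0,0,0,0,0,-3,3],[0,0,0,0,0,-6,3],[0,0,0,0,0,-9,3],[0,0,0,0,0,-12.5,3],[0,0,0,0,0,-12.5,3],[0,0,0,0,0,-12.5,3]]]'

```text
clock: 14.8
tool_pos: [0.4308, 0.2245, 0.1309]
eef_rot: [0.996, -0.095, 0.002, -0.001]
contact_force: [0.4, 0.9, -1.0]
opening: 0.494
```

```bash
python3 - <<'E'
from h import *
rel([.637,-.066,0.14],rot(.042)); shot("wrist","w14"); print(pose()[0])
E
```

```text
t 14.80 row [-0.003, -0.004, -0.232] [25.73, 24.64, -0.9] open 0.494 F [ 0.4  0.9 -1. ]
[0.42980332 0.22391833 0.12950345]
```

View pics/w14.png

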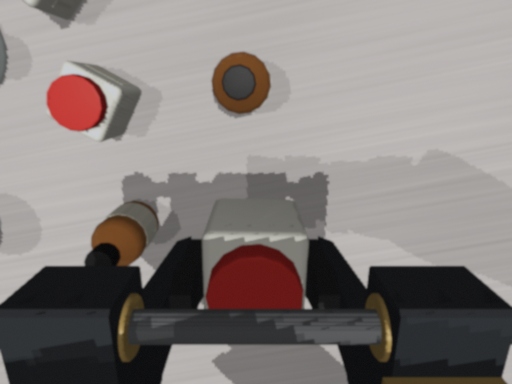

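Call:
carry_out --commands '[[[0,0,-0.05,3,3,-0.9,3],[0,0,-0.1,6,6,-0.9,3],[0,0,-0.15,9,9,-0.9,3],[0,0,-0.2,12,12,-0.9,3],[0,0,-0.232,15,15,-0.9,3],[0,0,-0.232,18,18,-0.9,3],[0,0,-0.232,21,21,-0.9,3],[0,0,-0.232,24,23,-0.9,3],[0,0,-0.232,25.7,24.6,-0.9,3],[0,0,-0.232,25.7,24.6,-0.9,3]]]'

```text
clock: 15.68
tool_pos: [0.6374, -0.0741, 0.1351]
eef_rot: [1.0, 0.017, -0.0, 0.002]
contact_force: [0.3, -0.7, -0.6]
opening: 0.496
```

Call:
carry_out --commands '[[[0,0,0,0,0,0,3],[0,0,0,0,0,0,3]]]'

```text
clock: 15.85
tool_pos: [0.634, -0.0643, 0.136]
eef_rot: [1.0, 0.022, -0.002, -0.001]
contact_force: [-0.4, 1.0, -1.1]
opening: 0.497
```

```bash
python3 - <<'E'
from h import *
rel([.637,-.066,0.014],rot(.042)); shot("wrist","w15"); print(pose()[0])
E
```

```text
t 15.85 row [-0.002, 0.004, 0.002] [0.34, 0.2, 12.2] open 0.497 F [-0.4  1.  -1.1]
[ 0.63413254 -0.06364772  0.13654782]
```

View pics/w15.png

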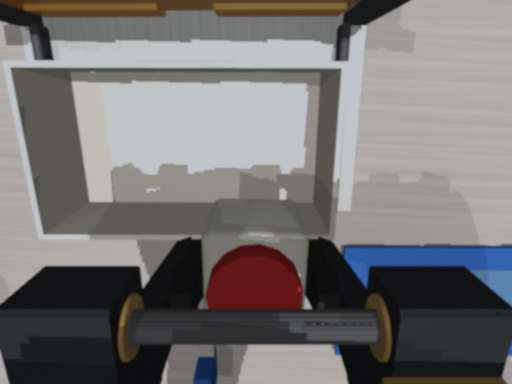

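```bash
python3 - <<'E'
from h import *
d=r.snapshot("wrist")
for n,p in dict(fl_out=(5,62),fr_out=(351,62),fl_in=(20,70),fr_in=(341,70),nl_out=(40,240)).items(): print(n,np.round(onz(d,*p,.08),4))
print(proj(d,np.array([[.663,-.0139,.08]])))
c=np.array([.663,-.0139]);
for a,b in [(60,106),(60,-106),(-60,106),(-60,-106)]:
    q=c+a/1000*np.array([1,.042])+b/1000*np.array([-.042,1]); print(a,b,np.round(proj(d,[*q,.08]),1))
E
```

```text
fl_out [0.7176 0.0935 0.08  ]
fr_out [ 0.7274 -0.1177  0.08  ]
fl_in [0.7134 0.085  0.08  ]
fr_in [ 0.7225 -0.1122  0.08  ]
nl_out [0.5985 0.0889 0.08  ]
[[182.4216051  157.90164868]]
60 106 [ 2.8 60.2]
60 -106 [350.5  61.8]
-60 106 [ 39.1 239.9]
-60 -106 [335.6 241.2]
```

Call:
carry_out --commands '[[[0,0,0,0.35,0.2,0,3],[0,0,0,0.35,0.2,2.5,3],[0,0,0,0.35,0.2,5,3],[0,0,0,0.35,0.2,7.5,3],[0,0,0,0.35,0.2,10,3],[0,0,0,0.35,0.2,11.5,3],[0,0,0,0.35,0.2,12,3],[0,0,0,0.35,0.2,12,3]]]'

```text
clock: 16.62
tool_pos: [0.6384, -0.067, 0.0166]
eef_rot: [1.0, 0.022, -0.001, -0.0]
contact_force: [-0.1, -0.4, -1.8]
opening: 0.496
```

```bash
python3 - <<'E'
from h import *
rel([.637,-.066,0.014],rot(.042)); print(pose()[0])
E
```

```text
t 16.62 row [-0.0, 0.003, 0.002] [-0.13, -0.1, 0.26] open 0.496 F [-0.1 -0.4 -1.8]
[ 0.63836019 -0.06695223  0.01655499]
```

Call:
carry_out --commands '[[[0,0,0,-0.1,0,0.2,3],[0,0,0,-0.1,0,0.2,5.6],[0,0,0,-0.1,0,0.2,5.6],[0,0,0,-0.1,0,0.2,5.6],[0,0,0,-0.1,0,-2,5.6],[0,0,0,-0.1,0,-5,5.6],[0,0,0,-0.1,0,-9,5.6],[0,0,0,-0.1,0,-13,5.6],[0,0,0,-0.1,0,-17,5.6],[0,0,0,-0.1,0,-20,5.6]]]'

```text
clock: 17.45
tool_pos: [0.6395, -0.0677, 0.2223]
eef_rot: [1.0, 0.021, 0.002, 0.0]
contact_force: [0.3, 0.8, -0.4]
opening: 0.638
```

```bash
python3 bot.py w16; python3 - <<'E'
from h import *
d=r.snapshot("top");im=d["pixels"];red=cv2.bitwise_or(mask(im,(0,150,60),(8,255,255)),mask(im,(170,150,60),(180,255,255)))
for st,c,m in comps(red,15): print("top",np.round(onz(d,*c,.062)[:2],3))
rel([.620,.24,0.2],rot(np.radians(46.5))); rel([.620,.24,0.2],rot(np.radians(-43.5)))
E
```

```text
[ 0.64301543 -0.06747709  0.22795238]
cap px [254. 172.] at [ 0.6363 -0.067 ] A 1066
top [0.623 0.218]
top [ 0.631 -0.06 ]
top [0.612 0.34 ]
top [0.518 0.331]
t 17.55 row [0.006, -0.012, -0.769] [-0.98, -30.82, 2.45] open 0.636 F [ 0.2 -0.6  0.6]
t 17.55 row [-0.005, -0.013, 0.801] [-0.98, -30.82, 2.45] open 0.636 F [ 0.2 -0.6  0.6]
```

View pics/w16.png

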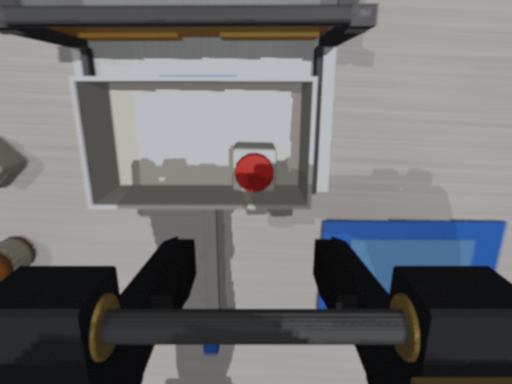

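Call:
carry_out --commands '[[[0,0,-0.1,0,-3,0.5,6.5],[0,0,-0.2,0,-6,1,6.5],[0,0,-0.3,0,-9,1.5,6.5],[0,0,-0.4,-0.2,-12,2,6.5],[0,0,-0.5,-0.4,-16,2.4,6.5],[0,0,-0.6,-0.6,-20,2.4,6.5],[0,0,-0.7,-0.8,-24,2.4,6.5],[0,0,-0.769,-0.9,-27,2.4,6.5],[0,0,-0.769,-0.9,-28.6,2.4,6.5],[0,0,-0.769,-0.9,-28.6,2.4,6.5]]]'

```text
clock: 18.38
tool_pos: [0.6151, 0.224, 0.1937]
eef_rot: [0.917, 0.398, 0.0, -0.002]
contact_force: [-0.9, 0.3, -0.1]
opening: 0.735
```

```bash
python3 bot.py w17; python3 - <<'E'
from h import *
rel([.6225,.218,0.12],rot(np.radians(46.5)))
E
```

```text
[0.6160641  0.21991231 0.19341503]
cap px [159.  78.] at [0.614  0.3405] A 1517
cap px [ 97. 160.] at [0.5222 0.3314] A 1322
cap px [267. 171.] at [0.6258 0.2208] A 1205
t 18.43 row [-0.001, -0.0, 0.004] [0.3, 0.61, 7.34] open 0.737 F [ 0.  -0.1 -0.5]
```

View pics/w17.png

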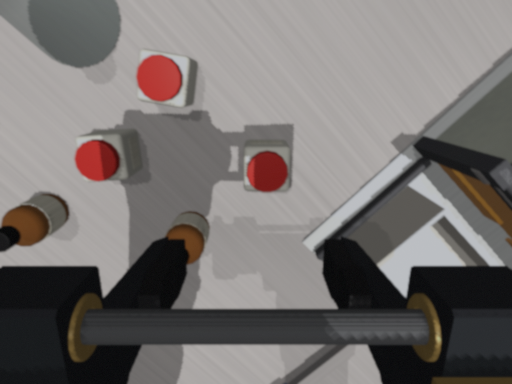

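Call:
carry_out --commands '[[[0,0,0,0.4,0.5,3,6.5],[0,0,0,0.4,0.5,5,6.5],[0,0,0,0.4,0.5,7.3,6.5],[0,0,0,0.4,0.5,7.3,6.5],[0,0,0,0.4,0.5,7.3,6.5]]]'

```text
clock: 18.85
tool_pos: [0.6233, 0.214, 0.1197]
eef_rot: [0.919, 0.394, -0.002, 0.001]
contact_force: [0.0, 0.5, 0.1]
opening: 0.734
```

```bash
python3 bot.py w18; python3 - <<'E'
from h import *
rel([.6235,.219,0.006],rot(np.radians(46.5)))
E
```

```text
[0.62413249 0.21530069 0.12118241]
cap px [103.  71.] at [0.6145 0.3412] A 2944
cap px [ 29. 180.] at [0.5232 0.3321] A 2412
cap px [251. 192.] at [0.6263 0.222 ] A 2098
t 18.90 row [0.001, 0.0, -0.002] [0.23, -0.31, 11.52] open 0.738 F [ 0.5 -0.5 -0.2]
```

View pics/w18.png

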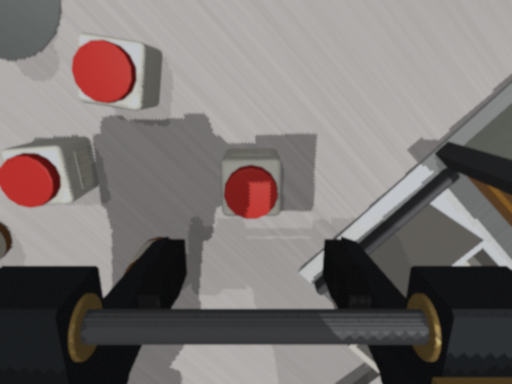

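Call:
carry_out --commands '[[[0,0,0,0.45,-0.25,3,6.5],[0,0,0,0.45,-0.25,6,6.5],[0,0,0,0.45,-0.25,9,6.5],[0,0,0,0.45,-0.25,11.5,6.5],[0,0,0,0.45,-0.25,11.5,6.5],[0,0,0,0.45,-0.25,11.5,3],[0,0,0,0.45,-0.25,11.5,3],[0,0,0,0.45,-0.25,11.5,3],[0,0,0,0.45,-0.25,11.5,3],[0,0,0,0.45,-0.25,11.5,3]]]'

```text
clock: 19.73
tool_pos: [0.6267, 0.2227, 0.0084]
eef_rot: [0.919, 0.395, 0.002, 0.0]
contact_force: [-0.4, -0.2, 6.6]
opening: 0.499
```

Call:
carry_out --commands '[[[0,0,0,0,0,-0.5,3],[0,0,0,0,0,-1,3],[0,0,0,0,0,-3,3],[0,0,0,0,0,-6,3],[0,0,0,0,0,-9,3],[0,0,0,0,0,-12.5,3],[0,0,0,0,0,-13,3],[0,0,0,0,0,-13,3]]]'

```text
clock: 20.4
tool_pos: [0.6264, 0.2231, 0.1391]
eef_rot: [0.919, 0.395, 0.003, -0.0]
contact_force: [0.4, 0.1, -2.7]
opening: 0.495
```

```bash
python3 - <<'E'
from h import *
rel([.693,-.0637,0.14],rot(.042)); shot("wrist","w19"); print(pose()[0])
E
```

```text
t 20.40 row [-0.0, -0.006, 0.77] [-16.22, 24.57, -0.13] open 0.495 F [ 0.4  0.1 -2.7]
[0.62506506 0.22204158 0.13674686]
```

View pics/w19.png

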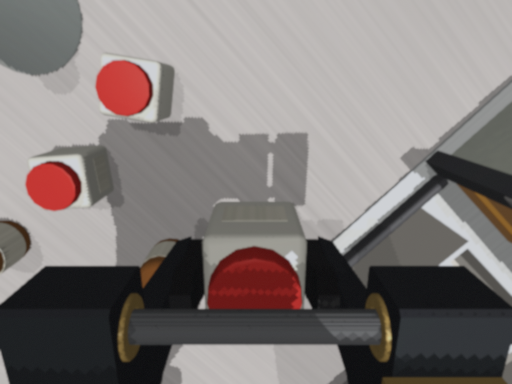

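Call:
carry_out --commands '[[[0,0,0.1,-2,3,-0.5,3],[0,0,0.2,-4,6,-0.5,3],[0,0,0.3,-6,9,-0.5,3],[0,0,0.4,-8,12,-0.5,3],[0,0,0.5,-10,15,-0.5,3],[0,0,0.6,-12,18,-0.5,3],[0,0,0.7,-14,21,-0.5,3],[0,0,0.77,-15.5,23.5,-0.3,3],[0,0,0.77,-16.2,24.6,-0.1,3],[0,0,0.77,-16.2,24.6,-0.1,3]]]'

```text
clock: 21.28
tool_pos: [0.6904, -0.0707, 0.1339]
eef_rot: [1.0, 0.018, -0.002, 0.002]
contact_force: [-0.3, -0.3, -1.8]
opening: 0.493
```

Call:
carry_out --commands '[[[0,0,0,0,0,0,3],[0,0,0,0,0,0,3]]]'

```text
clock: 21.45
tool_pos: [0.6909, -0.0612, 0.1359]
eef_rot: [1.0, 0.023, -0.001, -0.002]
contact_force: [0.4, 0.5, -0.9]
opening: 0.499
```

```bash
python3 - <<'E'
from h import *
rel([.692,-.0637,0.017],rot(.042)); shot("wrist","w20"); print(pose()[0])
E
```

```text
t 21.45 row [-0.003, 0.002, 0.004] [0.12, 0.3, 11.89] open 0.499 F [ 0.4  0.5 -0.9]
[ 0.69113479 -0.06087163  0.1362819 ]
```

View pics/w20.png

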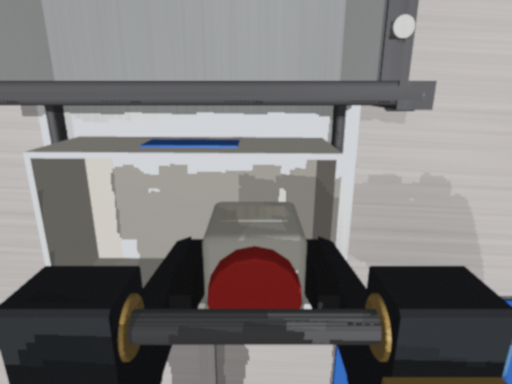

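Call:
carry_out --commands '[[[0,0,0,0.2,0.3,0,3],[0,0,0,0.2,0.3,2.5,3],[0,0,0,0.2,0.3,5,3],[0,0,0,0.2,0.3,7.5,3],[0,0,0,0.2,0.3,10,3],[0,0,0,0.2,0.3,11.2,3],[0,0,0,0.2,0.3,11.8,3],[0,0,0,0.2,0.3,11.8,3]]]'

```text
clock: 22.17
tool_pos: [0.6936, -0.0668, 0.0182]
eef_rot: [1.0, 0.022, -0.001, -0.0]
contact_force: [-0.2, -0.2, -1.7]
opening: 0.494
```

```bash
python3 - <<'E'
from h import *
rel([.692,-.0637,0.016],rot(.042)); print(pose()[0])
E
```

```text
t 22.17 row [-0.0, 0.001, 0.001] [-0.14, -0.31, 0.23] open 0.494 F [-0.2 -0.2 -1.7]
[ 0.6935641  -0.06676395  0.01824711]
```

Call:
carry_out --commands '[[[0,0,0,-0.1,-0.3,0,3],[0,0,0,-0.1,-0.3,0.2,3],[0,0,0,-0.1,-0.3,0.2,5.4],[0,0,0,-0.1,-0.3,0.2,5.4],[0,0,0,-0.1,-0.3,0.2,5.4],[0,0,0,-0.1,-0.3,-1.5,5.4],[0,0,0,-0.1,-0.3,-5,5.4],[0,0,0,-0.1,-0.3,-9,5.4],[0,0,0,-0.1,-0.3,-14,5.4],[0,0,0,-0.1,-0.3,-18,5.4]]]'

```text
clock: 23.0
tool_pos: [0.6925, -0.065, 0.1942]
eef_rot: [1.0, 0.021, 0.0, 0.0]
contact_force: [0.4, 0.3, -0.5]
opening: 0.616
```

```bash
python3 bot.py w21; python3 - <<'E'
from h import *
rel([.60,.32,0.2],rot(np.radians(37)));rel([.60,.32,0.2],rot(np.radians(-53)))
E
```

```text
[ 0.69817322 -0.06448574  0.20421561]
cap px [253. 180.] at [ 0.6886 -0.0631] A 1259
cap px [254. 234.] at [ 0.6347 -0.0669] A 1110
t 23.05 row [0.005, -0.016, -0.605] [-8.25, -38.82, 0.28] open 0.611 F [ 2.4 -0.7  5.5]
t 23.05 row [-0.008, -0.015, 0.966] [-8.25, -38.82, 0.28] open 0.611 F [ 2.4 -0.7  5.5]
```

View pics/w21.png

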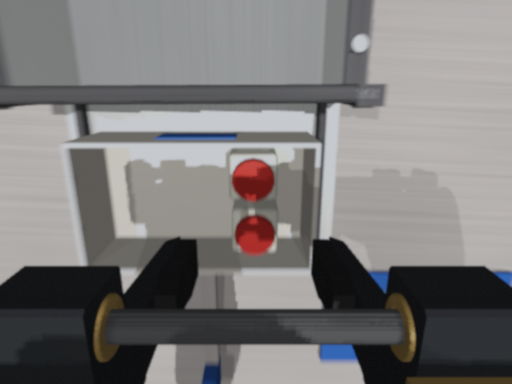

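```bash
python3 - <<'E'
from h import *
print(np.round(r.get_state()["q"],2))
d=r.snapshot("top")
print("flask base", onz(d,143,189,.0)[:2],"neck", onz(d,136,186,.13)[:2], "beaker",onz(d,127,230,0)[:2])
E
```

```text
[ 0.21  0.82 -0.38  1.33  0.33  1.04 -1.75]
flask base [0.58384547 0.44672088] neck [0.5855819 0.4382416] beaker [0.43082392 0.50209876]
```

Call:
carry_out --commands '[[[0,0,-0.12,-0.8,-4,0.2,6.5],[0,0,-0.24,-1.6,-8,0.2,6.5],[0,0,-0.36,-2.4,-12,0.2,6.5],[0,0,-0.48,-3.2,-16,0.2,6.5],[0,0,-0.6,-4,-20,0.2,6.5],[0,0,-0.72,-4.8,-24,0.2,6.5],[0,0,-0.84,-5.6,-28,0.2,6.5],[0,0,-0.96,-6.4,-32,0.2,6.5],[0,0,-1.08,-7.2,-36,0.2,6.5],[0,0,-1.2,-8.2,-38.8,0.2,6.5]]]'

```text
clock: 23.93
tool_pos: [0.5932, 0.324, 0.1903]
eef_rot: [0.811, 0.585, 0.001, -0.001]
contact_force: [-0.2, 0.6, 0.0]
opening: 0.736
```

```bash
python3 - <<'E'
from h import *
rel([.6125,.34,0.2],rot(np.radians(127))); print(pose()[0],np.round(r.get_state()["q"],2))
E
```

```text
t 23.93 row [0.001, -0.003, -0.966] [2.13, 1.33, -0.97] open 0.736 F [-0.2  0.6  0. ]
[0.59318912 0.32399955 0.19026712] [-0.25  0.85 -0.66  1.41  0.55  1.07 -1.33]
```

Call:
carry_out --commands '[[[0,0,-0.12,0.5,0.3,-1,6.5],[0,0,-0.24,1,0.6,-1,6.5],[0,0,-0.36,1.5,1,-1,6.5],[0,0,-0.48,2.1,1.3,-1,6.5],[0,0,-0.6,2.1,1.3,-1,6.5],[0,0,-0.72,2.1,1.3,-1,6.5],[0,0,-0.84,2.1,1.3,-1,6.5],[0,0,-0.966,2.1,1.3,-1,6.5],[0,0,-0.966,2.1,1.3,-1,6.5],[0,0,-0.966,2.1,1.3,-1,6.5]]]'

```text
clock: 24.77
tool_pos: [0.6138, 0.3349, 0.1997]
eef_rot: [0.452, 0.892, -0.0, -0.0]
contact_force: [-0.4, -0.3, 0.0]
opening: 0.737
```

```bash
python3 bot.py w22; python3 - <<'E'
from h import *
rel([.6125,.34,0.12],rot(np.radians(127))); print(np.round(r.get_state()["q"],2))
E
```

```text
[0.61378573 0.33494072 0.19986336]
cap px [167. 114.] at [0.5195 0.3343] A 1380
cap px [258. 167.] at [0.6115 0.3434] A 1131
t 24.82 row [-0.0, 0.0, -0.012] [0.48, 0.2, 7.99] open 0.735 F [ 0.3 -0.1 -0.6]
[-0.18  0.93 -0.88  1.31  0.72  1.23 -0.46]
```

View pics/w22.png

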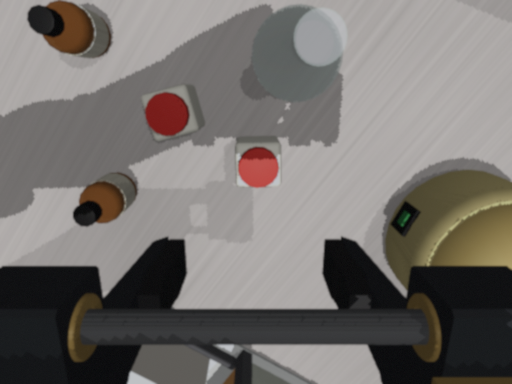

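Call:
carry_out --commands '[[[0,0,-0.012,0.7,0.25,3,6.5],[0,0,-0.012,0.7,0.25,6,6.5],[0,0,-0.012,0.7,0.25,8,6.5],[0,0,-0.012,0.7,0.25,8,6.5],[0,0,-0.012,0.7,0.25,8,6.5]]]'

```text
clock: 25.23
tool_pos: [0.6112, 0.3418, 0.1194]
eef_rot: [0.445, 0.895, -0.001, -0.0]
contact_force: [0.2, 0.3, 0.1]
opening: 0.737
```

```bash
python3 bot.py w23; python3 - <<'E'
from h import *
rel([.6112,.342,0.006],rot(np.radians(127)))
E
```

```text
[0.61197336 0.3427651  0.12105204]
cap px [136. 131.] at [0.5199 0.3352] A 2519
cap px [257. 202.] at [0.6115 0.3442] A 2035
t 25.28 row [0.001, -0.0, 0.002] [-0.02, -0.12, 11.51] open 0.742 F [0.6 0.2 1. ]
```

View pics/w23.png

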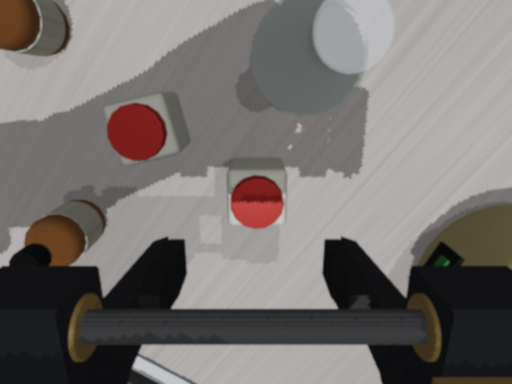

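Call:
carry_out --commands '[[[0,0,0,0.1,0,3,6.5],[0,0,0,0.1,0,6,6.5],[0,0,0,0.1,0,9,6.5],[0,0,0,0.1,0,11.4,6.5],[0,0,0,0.1,0,11.4,6.5],[0,0,0,0.1,0,11.4,3],[0,0,0,0.1,0,11.4,3],[0,0,0,0.1,0,11.4,3],[0,0,0,0.1,0,11.4,3],[0,0,0,0.1,0,11.4,3]]]'

```text
clock: 26.12
tool_pos: [0.6123, 0.3444, 0.0089]
eef_rot: [0.445, 0.896, 0.002, 0.001]
contact_force: [-0.1, -1.1, 7.4]
opening: 0.492
```

Call:
carry_out --commands '[[[0,0,0,0,0,-0.5,3],[0,0,0,0,0,-1,3],[0,0,0,0,0,-3,3],[0,0,0,0,0,-6,3],[0,0,0,0,0,-9,3],[0,0,0,0,0,-12.5,3],[0,0,0,0,0,-14,3],[0,0,0,0,0,-14,3]]]'

```text
clock: 26.78
tool_pos: [0.6126, 0.3452, 0.1508]
eef_rot: [0.445, 0.896, 0.004, 0.002]
contact_force: [-0.3, 0.6, -1.2]
opening: 0.499
```

```bash
python3 - <<'E'
from h import *
rel([.689,.0385,0.15],rot(.042)); shot("wrist","w24"); print(pose()[0])
E
```

```text
t 26.78 row [0.004, -0.009, 2.177] [-29.06, -12.44, -0.03] open 0.499 F [-0.3  0.6 -1.2]
[0.61166302 0.34363945 0.14756248]
```

View pics/w24.png

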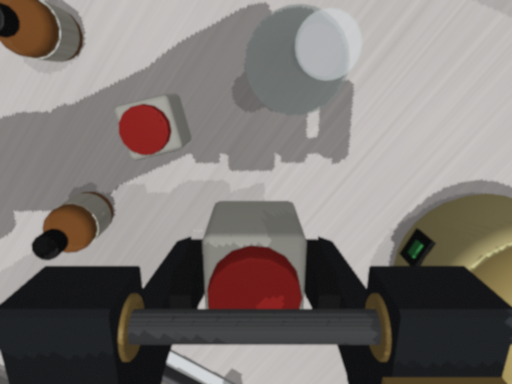

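```bash
python3 - <<'E'
from h import *
rel([.689,.0385,0.15],rot(.042+np.pi)); print(np.round(r.get_state()["q"],2))
E
```

```text
t 26.83 row [0.003, 0.002, -0.964] [-28.99, -12.27, -0.27] open 0.496 F [-0.4 -0.1 -1.3]
[-0.2   0.99 -0.86  1.35  0.77  1.14 -0.49]
```

Call:
carry_out --commands '[[[0,0,-0.1,-3,-1.2,-0.3,3],[0,0,-0.2,-6,-2.4,-0.3,3],[0,0,-0.3,-9,-3.6,-0.3,3],[0,0,-0.4,-12,-5,-0.3,3],[0,0,-0.5,-15,-6.3,-0.3,3],[0,0,-0.6,-18,-7.6,-0.3,3],[0,0,-0.7,-21,-9,-0.3,3],[0,0,-0.8,-24,-10.2,-0.3,3],[0,0,-0.9,-27,-11.4,-0.3,3],[0,0,-0.964,-29,-12.3,-0.3,3]]]'

```text
clock: 27.67
tool_pos: [0.6878, 0.0321, 0.1452]
eef_rot: [-0.022, 1.0, -0.002, -0.002]
contact_force: [0.2, -0.3, -1.6]
opening: 0.499
```

Call:
carry_out --commands '[[[0,0,0,0,0,0,3],[0,0,0,0,0,0,3]]]'

```text
clock: 27.83
tool_pos: [0.6872, 0.0348, 0.1456]
eef_rot: [-0.019, 1.0, -0.001, -0.002]
contact_force: [-0.8, 0.8, -0.9]
opening: 0.494
```

```bash
python3 - <<'E'
from h import *
rel([.689,.0385,0.15],rot(.042+np.pi)); shot("wrist","w25");print(pose()[0])
E
```

```text
t 27.83 row [-0.001, -0.005, -0.004] [-0.2, 0.36, -0.44] open 0.494 F [-0.8  0.8 -0.9]
[0.6868942  0.03734116 0.14649846]
```

View pics/w25.png

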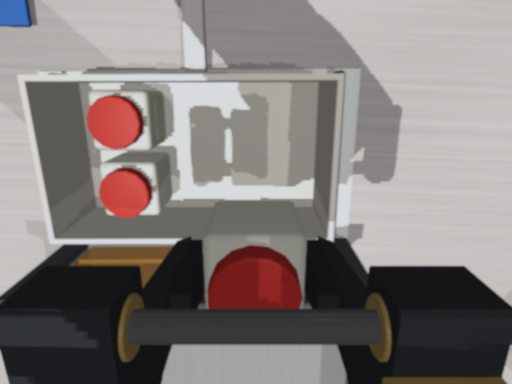

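Call:
carry_out --commands '[[[0,0,0,-0.1,0.1,0,3],[0,0,0,-0.1,0.1,2.5,3],[0,0,0,-0.1,0.1,5,3],[0,0,0,-0.1,0.1,7.5,3],[0,0,0,-0.1,0.1,10,3],[0,0,0,-0.1,0.1,12,3],[0,0,0,-0.1,0.1,12.8,3],[0,0,0,-0.1,0.1,12.8,3]]]'

```text
clock: 28.55
tool_pos: [0.6879, 0.0395, 0.0193]
eef_rot: [-0.022, 1.0, -0.0, -0.001]
contact_force: [-0.7, -1.0, -0.9]
opening: 0.496
```

```bash
python3 - <<'E'
from h import *
rel([.689,.0385,0.017],rot(.042+np.pi)); print(pose()[0])
E
```

```text
t 28.55 row [-0.0, -0.003, 0.002] [-0.1, -0.1, 0.23] open 0.496 F [-0.7 -1.  -0.9]
[0.68794237 0.03949391 0.01926791]
```

Call:
carry_out --commands '[[[0,0,0,0,-0.1,0.2,3],[0,0,0,0,-0.1,0.25,3],[0,0,0,0,-0.1,0.25,5.4],[0,0,0,0,-0.1,0.25,5.4],[0,0,0,0,-0.1,0.25,5.4],[0,0,0,0,-0.1,-1.5,5.4],[0,0,0,0,-0.1,-5,5.4],[0,0,0,0,-0.1,-9,5.4],[0,0,0,0,-0.1,-14,5.4],[0,0,0,0,-0.1,-19,5.4]]]'

```text
clock: 29.38
tool_pos: [0.6889, 0.0382, 0.1979]
eef_rot: [-0.022, 1.0, 0.0, 0.0]
contact_force: [0.8, 0.2, -0.0]
opening: 0.613
```

```bash
python3 bot.py w26; python3 - <<'E'
from h import *
d=r.snapshot("top");im=d["pixels"];red=cv2.bitwise_or(mask(im,(0,150,60),(8,255,255)),mask(im,(170,150,60),(180,255,255)))
for st,c,m in comps(red,10): print("top",np.round(onz(d,*c,.062)[:2],3))
rel([.52,.331,0.2],rot(np.radians(139.5)));rel([.52,.331,0.2],rot(np.radians(49.5))); print(np.round(r.get_state()["q"],2))
E
```

```text
[0.69279089 0.04105258 0.20795538]
cap px [132. 112.] at [ 0.6375 -0.0686] A 1471
cap px [140. 173.] at [ 0.6916 -0.0648] A 1270
cap px [254. 181.] at [0.6938 0.039 ] A 1212
top [0.686 0.044]
top [0.518 0.331]
t 29.48 row [0.01, 0.011, 0.749] [16.04, 29.7, 0.4] open 0.615 F [0.5 0.7 0. ]
t 29.48 row [0.018, 0.001, 2.32] [16.04, 29.7, 0.4] open 0.615 F [0.5 0.7 0. ]
[ 0.35  0.99 -1.11  1.34  0.89  1.32  0.84]
```

View pics/w26.png

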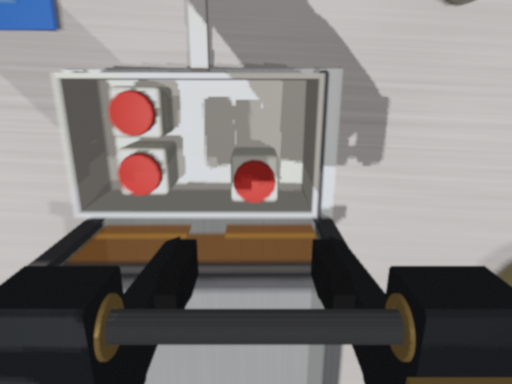

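Call:
carry_out --commands '[[[0,0,0.12,0.5,1.5,0,6.5],[0,0,0.24,1.5,3.5,0,6.5],[0,0,0.36,2.5,5.5,0,6.5],[0,0,0.48,4,8,0,6.5],[0,0,0.6,5.5,11,0,6.5],[0,0,0.72,7,14,0,6.5],[0,0,0.84,8.5,17,0,6.5],[0,0,0.96,10,20,0,6.5],[0,0,1.08,12,23,0,6.5],[0,0,1.2,14,26,0,6.5]]]'

```text
clock: 30.32
tool_pos: [0.5373, 0.2931, 0.1955]
eef_rot: [0.55, 0.835, 0.001, 0.0]
contact_force: [0.3, 0.2, 0.6]
opening: 0.739
```

```bash
python3 - <<'E'
from h import *
rel([.517,.329,0.2],rot(np.radians(49.5))); print(np.round(r.get_state()["q"],2))
E
```

```text
t 30.32 row [0.001, -0.001, 1.114] [4.1, -0.44, -0.45] open 0.739 F [0.3 0.2 0.6]
[-0.13  0.81 -0.84  1.61  0.68  1.03 -0.77]
```

Call:
carry_out --commands '[[[0,0,0.12,0.5,0,-0.4,6.5],[0,0,0.24,1,0,-0.4,6.5],[0,0,0.36,1.5,-0.2,-0.4,6.5],[0,0,0.48,2,-0.4,-0.4,6.5],[0,0,0.6,3,-0.4,-0.4,6.5],[0,0,0.72,4.1,-0.4,-0.4,6.5],[0,0,0.84,4.1,-0.4,-0.4,6.5],[0,0,0.96,4.1,-0.4,-0.4,6.5],[0,0,1.08,4.1,-0.4,-0.4,6.5],[0,0,1.114,4.1,-0.4,-0.4,6.5]]]'

```text
clock: 31.15
tool_pos: [0.5177, 0.3283, 0.1996]
eef_rot: [0.908, 0.419, 0.001, -0.0]
contact_force: [0.4, -0.8, 0.8]
opening: 0.736
```

```bash
python3 bot.py w27; python3 - <<'E'
from h import *
rel([.519,.331,0.12],rot(np.radians(49.5))); print(np.round(r.get_state()["q"],2))
E
```

```text
[0.51777843 0.32820542 0.19955697]
cap px [253. 168.] at [0.52   0.3342] A 1186
t 31.20 row [0.0, -0.001, 0.003] [0.28, -0.09, 7.96] open 0.738 F [1.  0.1 0.2]
[-0.34  0.73 -0.54  1.61  0.45  0.92 -1.75]
```

View pics/w27.png

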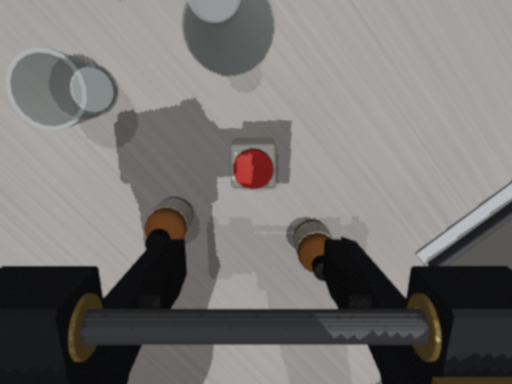

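Call:
carry_out --commands '[[[0,0,0,0.45,-0.2,3,6.5],[0,0,0,0.45,-0.2,6,6.5],[0,0,0,0.45,-0.2,8,6.5],[0,0,0,0.45,-0.2,8,6.5],[0,0,0,0.45,-0.2,8,6.5]]]'

```text
clock: 31.62
tool_pos: [0.519, 0.3323, 0.1184]
eef_rot: [0.907, 0.422, -0.001, -0.0]
contact_force: [0.3, 0.9, 1.0]
opening: 0.738
```

```bash
python3 bot.py w28; python3 - <<'E'
from h import *
rel([.5195,.333,0.006],rot(np.radians(49.5)))
E
```

```text
[0.51983948 0.33309103 0.11960968]
cap px [255. 199.] at [0.5207 0.335 ] A 2073
t 31.67 row [-0.0, -0.002, 0.007] [-0.05, -0.02, 11.36] open 0.735 F [0.4 0.  0.3]
```

View pics/w28.png

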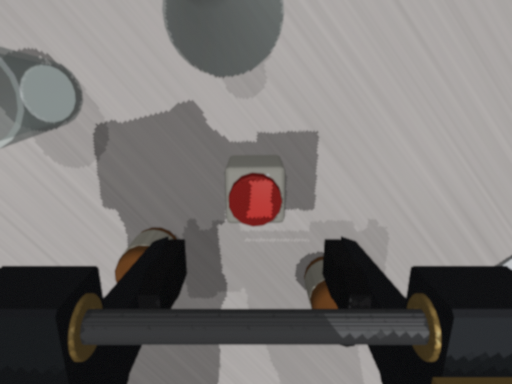

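Call:
carry_out --commands '[[[0,0,0,0.1,0,3,6.5],[0,0,0,0.1,0,6,6.5],[0,0,0,0.1,0,9,6.5],[0,0,0,0.1,0,11.1,6.5],[0,0,0,0.1,0,11.1,6.5],[0,0,0,0.1,0,11.1,3],[0,0,0,0.1,0,11.1,3],[0,0,0,0.1,0,11.1,3],[0,0,0,0.1,0,11.1,3],[0,0,0,0.1,0,11.1,3]]]'

```text
clock: 32.5
tool_pos: [0.5217, 0.3342, 0.0097]
eef_rot: [0.907, 0.421, 0.002, -0.0]
contact_force: [-0.6, -0.3, 6.6]
opening: 0.499
```

Call:
carry_out --commands '[[[0,0,0,0,0,-0.5,3],[0,0,0,0,0,-1,3],[0,0,0,0,0,-3,3],[0,0,0,0,0,-6,3],[0,0,0,0,0,-9,3],[0,0,0,0,0,-12.5,3],[0,0,0,0,0,-14,3],[0,0,0,0,0,-14,3]]]'

```text
clock: 33.17
tool_pos: [0.5223, 0.335, 0.1521]
eef_rot: [0.907, 0.421, 0.004, -0.001]
contact_force: [-0.1, 1.1, -2.2]
opening: 0.492
```

```bash
python3 - <<'E'
from h import *
rel([.633,.0365,0.15],rot(.042)); shot("wrist","w29"); print(pose()[0])
E
```

```text
t 33.17 row [-0.002, -0.008, 0.827] [-15.66, 27.72, 0.12] open 0.492 F [-0.1  1.1 -2.2]
[0.52121128 0.33367731 0.14952143]
```

View pics/w29.png

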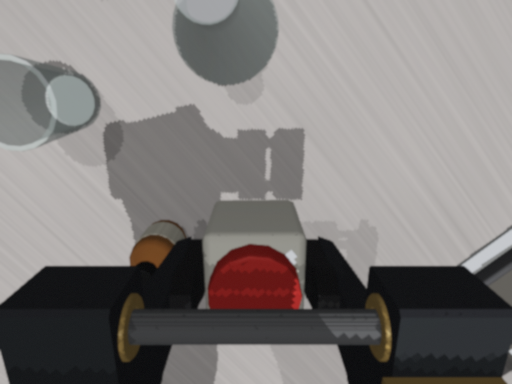

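Call:
carry_out --commands '[[[0,0,0.1,-1.8,3,0,3],[0,0,0.2,-3.6,6,0,3],[0,0,0.3,-5.4,9,0,3],[0,0,0.4,-7.2,12,0,3],[0,0,0.5,-9,15,0,3],[0,0,0.6,-10.8,18.5,0,3],[0,0,0.7,-12.6,22,0,3],[0,0,0.8,-14.4,25,0,3],[0,0,0.827,-15.7,27.7,0.1,3],[0,0,0.827,-15.7,27.7,0.1,3]]]'

```text
clock: 34.05
tool_pos: [0.6317, 0.0234, 0.144]
eef_rot: [1.0, 0.015, -0.001, 0.004]
contact_force: [0.1, -1.5, -0.7]
opening: 0.493
```

Call:
carry_out --commands '[[[0,0,0,0,0,0,3],[0,0,0,0,0,0,3]]]'

```text
clock: 34.22
tool_pos: [0.6293, 0.0353, 0.145]
eef_rot: [1.0, 0.022, -0.002, -0.0]
contact_force: [-0.6, 0.8, -1.1]
opening: 0.498
```

```bash
python3 - <<'E'
from h import *
rel([.634,.0365,0.02],rot(.042)); shot("wrist","w30"); print(pose()[0])
E
```

```text
t 34.22 row [-0.001, 0.003, 0.002] [0.51, -0.09, 12.49] open 0.498 F [-0.6  0.8 -1.1]
[0.62939281 0.03628504 0.14531577]
```

View pics/w30.png

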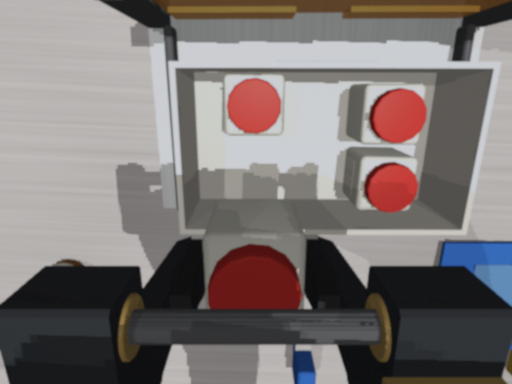

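Call:
carry_out --commands '[[[0,0,0,0.45,0.1,0,3],[0,0,0,0.45,0.1,2.5,3],[0,0,0,0.45,0.1,5,3],[0,0,0,0.45,0.1,7.5,3],[0,0,0,0.45,0.1,10,3],[0,0,0,0.45,0.1,11.8,3],[0,0,0,0.45,0.1,12.4,3],[0,0,0,0.45,0.1,12.4,3]]]'

```text
clock: 34.93
tool_pos: [0.6339, 0.0347, 0.0208]
eef_rot: [1.0, 0.022, -0.002, -0.0]
contact_force: [-0.4, 0.3, -1.5]
opening: 0.494
```

```bash
python3 - <<'E'
from h import *
rel([.634,.0365,0.018],rot(.042)); print(pose()[0])
E
```

```text
t 34.93 row [-0.0, 0.003, 0.003] [0.01, -0.18, 0.28] open 0.494 F [-0.4  0.3 -1.5]
[0.63393923 0.03472488 0.02077442]
```

Call:
carry_out --commands '[[[0,0,0,0,-0.1,0.2,3],[0,0,0,0,-0.1,0.25,3],[0,0,0,0,-0.1,0.25,5.4],[0,0,0,0,-0.1,0.25,5.4],[0,0,0,0,-0.1,0.25,5.4],[0,0,0,0,-0.1,-1.5,5.4],[0,0,0,0,-0.1,-5,5.4],[0,0,0,0,-0.1,-9,5.4],[0,0,0,0,-0.1,-14,5.4],[0,0,0,0,-0.1,-19,5.4]]]'

```text
clock: 35.77
tool_pos: [0.6349, 0.0344, 0.198]
eef_rot: [1.0, 0.021, 0.0, -0.0]
contact_force: [1.3, 0.2, -0.1]
opening: 0.616
```

```bash
python3 bot.py w31; python3 - <<'E'
from h import *
rel([.4315,-.2673,0.25],rot(.042)); print(np.round(r.get_state()["q"],2))
E
```

```text
[0.64034468 0.03565799 0.20714917]
cap px [252. 112.] at [0.6906 0.0396] A 1264
cap px [372. 118.] at [ 0.6899 -0.0651] A 1458
cap px [254. 178.] at [0.6315 0.0355] A 1235
cap px [368. 178.] at [ 0.636  -0.0691] A 1278
t 35.82 row [-0.002, -0.016, 0.0] [-22.07, 29.38, -4.68] open 0.612 F [1.4 1.1 3.3]
[ 0.07  0.73 -0.36  1.53  0.3   0.92 -1.92]
```

View pics/w31.png

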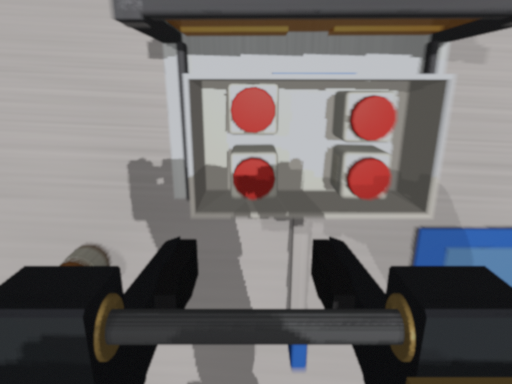

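Call:
carry_out --commands '[[[0,0,0,-1,3,-3,4.5],[0,0,0,-4,6,-4.5,4.5],[0,0,0,-7,9,-4.5,4.5],[0,0,0,-10,12,-4.5,4.5],[0,0,0,-13,15,-4.5,4.5],[0,0,0,-15.5,18,-4.5,4.5],[0,0,0,-18,21,-4.5,4.5],[0,0,0,-20,24,-4.5,4.5],[0,0,0,-22,27,-4.5,4.5],[0,0,0,-22.1,29.4,-4.5,4.5]]]'

```text
clock: 36.65
tool_pos: [0.4219, -0.2719, 0.2409]
eef_rot: [1.0, 0.019, -0.002, 0.001]
contact_force: [-0.3, 0.4, -0.6]
opening: 0.513
```

Call:
carry_out --commands '[[[0,0,0,0,0,0,4.5],[0,0,0,0,0,0,4.5]]]'

```text
clock: 36.82
tool_pos: [0.4267, -0.2701, 0.241]
eef_rot: [1.0, 0.02, 0.0, 0.0]
contact_force: [1.0, 0.3, -0.1]
opening: 0.514
```

```bash
python3 - <<'E'
from h import *
rel([.4315,-.2673,0.1],rot(.042)); print(pose()[0])
d=shot("wrist","w32");im=d["pixels"]
for st,c,m in comps(mask(im,(22,120,90),(35,255,255)),100): print("yel",st,np.round(onz(d,*c,.017),4))
for st,c,m in comps(mask(im,(105,120,40),(125,255,255)),3000):
    rr=cv2.minAreaRect(max(cv2.findContours(m,0,1)[0],key=len)); 
    print([np.round(onz(d,*q,.01),4)[:2].tolist() for q in cv2.boxPoints(rr)])
    xs=np.where(m.any(0))[0]; cols=[u for u in range(xs[0]+15,xs[-1]-15)]
    pts=np.array([onz(d,u,np.where(m[:,u])[0].max()+.5,.01)[:2] for u in cols]); k=np.polyfit(pts[:,1],pts[:,0],1); print("front edge yaw",-k[0],k)
E
```

```text
t 36.82 row [0.001, -0.001, -0.003] [0.48, -0.27, 14.1] open 0.514 F [ 1.   0.3 -0.1]
[ 0.4266824  -0.27007478  0.24095381]
yel [242 136  20  28 534] [ 0.4339 -0.2658  0.017 ]
[[0.5676, -0.1534], [0.5762, -0.3666], [0.4532, -0.382], [0.4438, -0.1471]]
front edge yaw 0.0452739732786421 [-0.04527397  0.43660867]
```

View pics/w32.png

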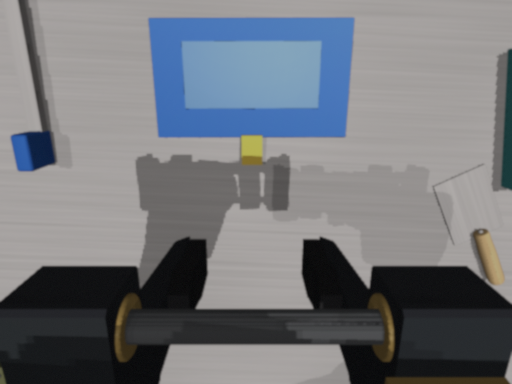

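Call:
carry_out --commands '[[[0,0,-0.003,0.5,-0.3,4,4.5],[0,0,-0.003,0.5,-0.3,8,4.5],[0,0,-0.003,0.5,-0.3,12,4.5],[0,0,-0.003,0.5,-0.3,16,4.5],[0,0,-0.003,0.5,-0.3,19,4.5],[0,0,-0.003,0.5,-0.3,19,4.5],[0,0,-0.003,0.5,-0.3,19,4.5]]]'

```text
clock: 37.45
tool_pos: [0.432, -0.2633, 0.0502]
eef_rot: [1.0, 0.024, -0.001, -0.001]
contact_force: [0.6, -0.5, 0.4]
opening: 0.509
```

```bash
python3 - <<'E'
from h import *
rel([.4315,-.2672,-.02],rot(.042)); print(pose()[0]); shot("wrist","w33")
E
```

```text
t 37.45 row [-0.002, 0.002, 0.007] [-0.05, 0.4, 7.02] open 0.509 F [ 0.6 -0.5  0.4]
[ 0.43196716 -0.26328319  0.05020703]
```

View pics/w33.png

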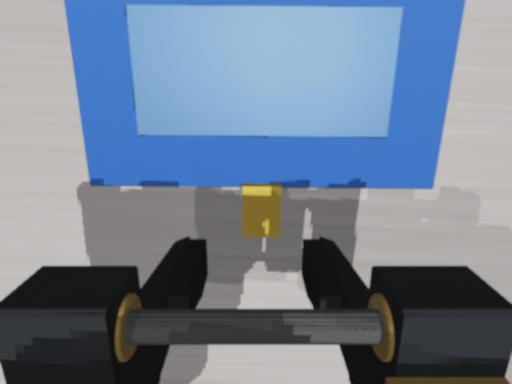

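Call:
carry_out --commands '[[[0,0,0.004,0,0.4,2,4.5],[0,0,0.004,0,0.4,4,4.5],[0,0,0.004,0,0.4,6,4.5],[0,0,0.004,0,0.4,6.8,4.5],[0,0,0.004,0,0.4,6.9,4.5],[0,0,0.004,0,0.4,6.9,4.5]]]'

```text
clock: 38.0
tool_pos: [0.4331, -0.2696, -0.0169]
eef_rot: [1.0, 0.021, 0.001, 0.0]
contact_force: [0.3, 0.4, -0.2]
opening: 0.507
```

Call:
carry_out --commands '[[[0,0,0,0,0,0,1.5],[0,0,0,0,0,0,1.5],[0,0,0,0,0,0,1.5],[0,0,0,0,0,0,1.5],[0,0,0,0,0,0,1.5],[0,0,0,0,0,0,1.5]]]' --force 60

```text
clock: 38.5
tool_pos: [0.4325, -0.2695, -0.0175]
eef_rot: [1.0, 0.021, 0.001, 0.0]
contact_force: [0.3, 1.0, 7.0]
opening: 0.262
```

```bash
python3 - <<'E'
from h import *
rel([.4315,-.2672,-.02],rot(.042)); print(pose()[0]); shot("wrist","w34")
E
```

```text
t 38.50 row [0.0, -0.001, 0.0] [-0.09, -0.23, 0.24] open 0.262 F [0.3 1.  7. ]
[ 0.43248256 -0.26949207 -0.01754989]
```

View pics/w34.png

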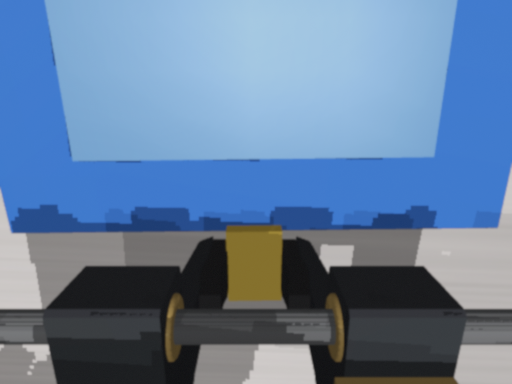

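Call:
carry_out --commands '[[[0,0,0,0,0,0,3.2],[0,0,0,0,0,0,3.2],[0,0,0,-0.1,0,0.2,3.2],[0,0,0,-0.1,0,0.25,3.2],[0,0,0,-0.1,0,0.25,1.5],[0,0,0,-0.1,0,0.25,1.5],[0,0,0,-0.1,0,0.25,1.5],[0,0,0,-0.1,0,0.25,1.5],[0,0,0,-0.1,0,0.25,1.5]]]'

```text
clock: 39.3
tool_pos: [0.4309, -0.2694, -0.0208]
eef_rot: [1.0, 0.021, -0.0, -0.0]
contact_force: [-0.5, 0.2, -1.9]
opening: 0.268
```

Call:
carry_out --commands '[[[0,0,0,0,0,-1,1.5],[0,0,0,0,0,-2.5,1.5],[0,0,0,0,0,-4.5,1.5],[0,0,0,0,0,-7,1.5],[0,0,0,0,0,-10,1.5],[0,0,0,0,0,-13,1.5],[0,0,0,0,0,-16,1.5],[0,0,0,0,0,-19,1.5],[0,0,0,0,0,-19,1.5],[0,0,0,0,0,-19,1.5]]]'

```text
clock: 40.13
tool_pos: [0.4315, -0.2701, 0.171]
eef_rot: [1.0, 0.021, 0.001, 0.001]
contact_force: [-0.3, -0.7, -2.8]
opening: 0.263
```

```bash
python3 - <<'E'
from h import *
rel([.54,-.018,.17],rot(.042)); print(pose()[0],pose()[2]["opening"]); d=shot("wrist","w35")
E
```

```text
t 40.13 row [0.002, -0.003, -0.001] [11.88, -24.74, 0.08] open 0.263 F [-0.3 -0.7 -2.8]
[ 0.43149962 -0.27005545  0.17104233] 0.2634330254552352
```

View pics/w35.png

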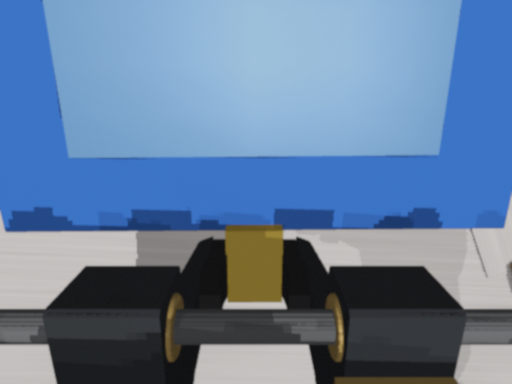

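```bash
python3 - <<'E'
from h import *
d=r.snapshot("wrist"); p,q,_=pose()
off=q.inv().apply(np.array(d["xyz"])-p); rr=q.inv()*R.from_quat(d["rotation"]); print(off)
p2=np.array([.62939,.03629,.14532]); q2=rot(.042)*R.from_rotvec([.001,-.003,-.002])
e=dict(mtx=d["mtx"],xyz=p2+q2.apply(off),rotation=(q2*rr).as_quat())
c=np.array([.663,-.0139])
for (a,b),px in zip([(60,106),(60,-106),(-60,106),(-60,-106)],[(171,63),(497,63),(181,235),(469,234)]):
    g=c+a/1000*np.array([1,.042])+b/1000*np.array([-.042,1]); print(a,b,np.round(proj(e,[*g,.08]),1),px)
E
python3 - <<'E'
import cv2
im=cv2.imread("pics/w30.png"); cv2.imwrite("pics/w30c.png",cv2.resize(im[50:250,150:510],(800,444),interpolation=cv2.INTER_CUBIC))
E
```

```text
[ 0.07669108 -0.00065206 -0.16820232]
60 106 [169.6  62.3] (171, 63)
60 -106 [502.   63.2] (497, 63)
-60 106 [181.1 235.2] (181, 235)
-60 -106 [466.7 235.8] (469, 234)
```

View pics/w30c.png

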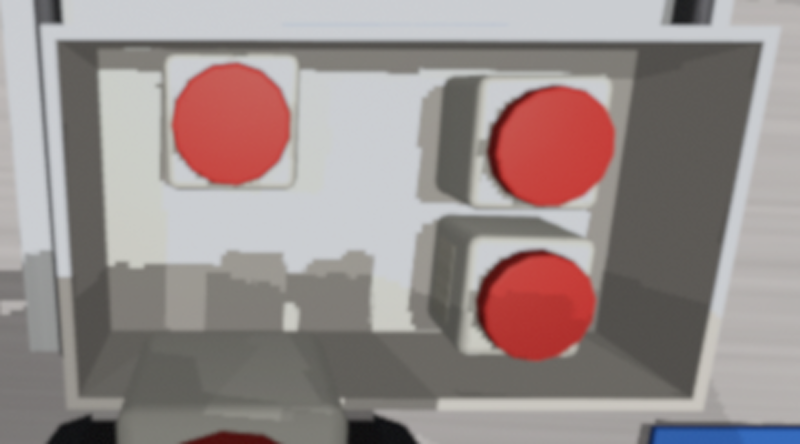

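Call:
carry_out --commands '[[[0,0,0,1,-2.5,-0.5,1.5],[0,0,0,2.5,-5.5,-0.5,1.5],[0,0,0,4,-8.5,-0.5,1.5],[0,0,0,5.5,-11.5,-0.5,1.5],[0,0,0,7,-14.5,-0.5,1.5],[0,0,0,8.5,-17.5,-0.5,1.5],[0,0,0,10,-20.5,-0.5,1.5],[0,0,0,11,-23,-0.3,1.5],[0,0,0,11.9,-24.7,0,1.5],[0,0,0,11.9,-24.7,0,1.5]]]'

```text
clock: 41.07
tool_pos: [0.5401, -0.0114, 0.1674]
eef_rot: [1.0, 0.025, -0.001, -0.002]
contact_force: [-0.2, 1.1, -1.6]
opening: 0.268
```

Call:
carry_out --commands '[[[0,0,0,0,0,0,1.5],[0,0,0,0,0,0,1.5]]]'

```text
clock: 41.23
tool_pos: [0.5381, -0.0189, 0.1679]
eef_rot: [1.0, 0.021, -0.002, 0.001]
contact_force: [0.5, -1.1, -1.7]
opening: 0.265
```

```bash
python3 - <<'E'
from h import *
rel([.5845,-.0174,.10],rot(.043)); print(pose()[0],pose()[2]["opening"]); d=shot("wrist","w36")
E
```

```text
t 41.23 row [0.001, 0.004, -0.002] [4.66, 0.03, 6.77] open 0.265 F [ 0.5 -1.1 -1.7]
[ 0.5381425  -0.01894592  0.16789895] 0.26482719973372715
```

View pics/w36.png

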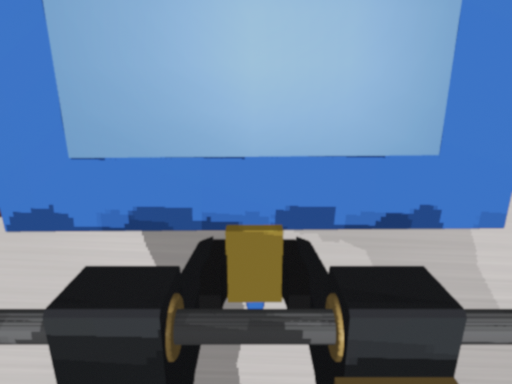

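Move forward then down to 20 mm above the seat.

Call:
carry_out --commands '[[[0,0,0,1.5,0,0,1.5],[0,0,0,3,0,1,1.5],[0,0,0,4.6,0,3,1.5],[0,0,0,4.6,0,5,1.5],[0,0,0,4.6,0,7,1.5],[0,0,0,4.6,0,8.8,1.5],[0,0,0,4.6,0,8.8,1.5],[0,0,0,4.6,0,8.8,1.5],[0,0,0,4.6,0,8.8,1.5]]]'

```text
clock: 42.03
tool_pos: [0.586, -0.0167, 0.082]
eef_rot: [1.0, 0.02, 0.001, 0.0]
contact_force: [0.5, 0.5, -1.2]
opening: 0.265
```

```bash
python3 - <<'E'
from h import *
rel([.5845,-.0174,.0545],rot(.043)); print(pose()[0],pose()[2]["opening"]); d=shot("wrist","w37")
E
```

```text
t 42.03 row [0.0, -0.001, -0.003] [-0.15, 0.07, 2.75] open 0.265 F [ 0.5  0.5 -1.2]
[ 0.58597402 -0.01667845  0.08204536] 0.2650848342649128
```

View pics/w37.png

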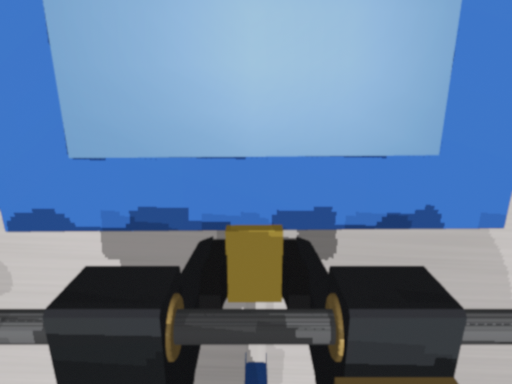

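Call:
carry_out --commands '[[[0,0,-0.003,-0.15,0.07,0.5,1.5],[0,0,-0.003,-0.15,0.07,1,1.5],[0,0,-0.003,-0.15,0.07,1.5,1.5],[0,0,-0.003,-0.15,0.07,1.9,1.5],[0,0,-0.003,-0.15,0.07,1.9,1.5]]]'

```text
clock: 42.5
tool_pos: [0.5834, -0.0166, 0.0613]
eef_rot: [1.0, 0.022, -0.001, 0.0]
contact_force: [-0.0, 0.2, -1.6]
opening: 0.267
```

Call:
carry_out --commands '[[[0,0,0,0,0,0.2,1.5],[0,0,0,0,0,0.4,1.5],[0,0,0,0,0,0.4,1.5]]]'

```text
clock: 42.75
tool_pos: [0.584, -0.0165, 0.0579]
eef_rot: [1.0, 0.022, -0.0, 0.0]
contact_force: [0.5, 0.7, -1.6]
opening: 0.262
```

```bash
python3 - <<'E'
from h import *
rel([.5845,-.0174,.0545],rot(.043)); print(pose()[0])
E
```

```text
t 42.75 row [0.0, 0.0, 0.002] [0.05, 0.1, 0.34] open 0.262 F [ 0.5  0.7 -1.6]
[ 0.58399787 -0.0164599   0.05789616]
```

Call:
carry_out --commands '[[[0,0,0,0.03,0.07,0.15,1.5],[0,0,0,0.03,0.07,0.25,1.5],[0,0,0,0.03,0.07,0.25,1.5]]]'

```text
clock: 43.0
tool_pos: [0.5844, -0.0173, 0.0556]
eef_rot: [1.0, 0.022, -0.0, 0.0]
contact_force: [0.0, 0.1, -1.6]
opening: 0.264
```

Call:
carry_out --commands '[[[0,0,0,0,0,0.1,1.5],[0,0,0,0,0,0.2,1.5],[0,0,0,0,0,0.2,1.5]]]'

```text
clock: 43.25
tool_pos: [0.5846, -0.0172, 0.054]
eef_rot: [1.0, 0.022, 0.0, 0.0]
contact_force: [-0.6, -0.3, 1.5]
opening: 0.263
```

```bash
python3 - <<'E'
from h import *
rel([.5845,-.0174,.0545],rot(.043)); print(pose()[0]); shot("wrist","w38");d=shot("scene"); cv2.imwrite("pics/s38.png",cv2.resize(d["pixels"][130:280,170:320,::-1],(600,600),interpolation=cv2.INTER_CUBIC))
E
```

```text
t 43.25 row [0.0, -0.0, 0.002] [-0.01, 0.02, -0.05] open 0.263 F [-0.6 -0.3  1.5]
[ 0.58460293 -0.01722786  0.05402088]
```

View pics/s38.png

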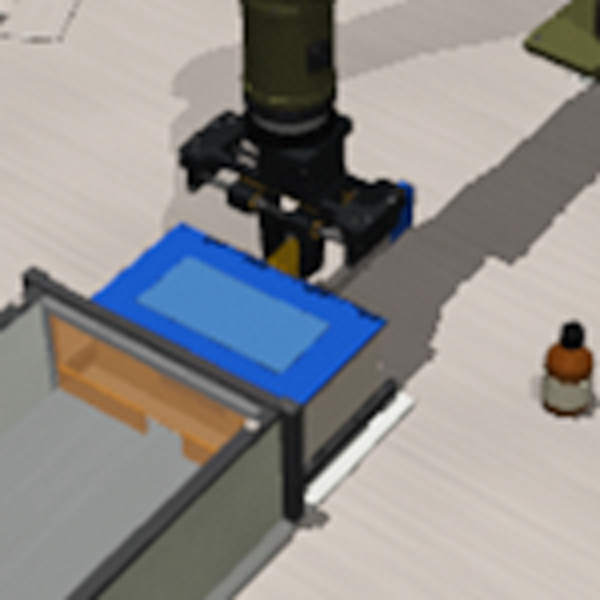

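Call:
carry_out --commands '[[[0,0,0,0,0,0,4],[0,0,0,0,0,0,4],[0,0,0,0,0,0,4],[0,0,0,0,0,0,4],[0,0,0,0,0,-2,4],[0,0,0,0,0,-5,4],[0,0,0,-1,0,-9,4],[0,0,0,-4,0,-13,4],[0,0,0,-8,0,-17,4],[0,0,0,-10,0,-20,4]]]'

```text
clock: 44.18
tool_pos: [0.4933, -0.0213, 0.241]
eef_rot: [1.0, 0.023, -0.001, 0.0]
contact_force: [-0.1, 0.2, 1.8]
opening: 0.455
```

Call:
carry_out --commands '[[[0,0,0,0,0,0,4],[0,0,0,0,0,0,4],[0,0,0,0,0,0,4]]]'

```text
clock: 44.43
tool_pos: [0.4957, -0.0214, 0.2398]
eef_rot: [1.0, 0.022, 0.0, 0.0]
contact_force: [-0.3, -0.4, -0.6]
opening: 0.455
```

```bash
python3 - <<'E'
from h import *
print(pose()[0]); d=shot("wrist","w39"); im=d["pixels"]
for st,c,m in comps(mask(im,(22,120,90),(35,255,255)),150): print("yel",st,np.round(onz(d,*c,.092),4))
for st,c,m in comps(mask(im,(105,120,40),(125,255,255)),100):
    print("blue",st,np.round(onz(d,*c,.052),4))
c=np.array([.663,-.0139])
for a,b in [(63,109),(63,-109),(-63,109),(-63,-109)]:
    g=c+a/1000*np.array([1,.042])+b/1000*np.array([-.042,1]); print(a,b,np.round(proj(d,[*g,.085]),1))
cv2.imwrite("pics/w39c.png",cv2.resize(im[0:230,100:420,::-1],(800,575),interpolation=cv2.INTER_CUBIC))
E
```

```text
[ 0.49568132 -0.02136124  0.23980324]
yel [241  50  27  39 991] [ 0.5869 -0.0161  0.092 ]
blue [  126     0   256    55 11202] [ 0.624  -0.0135  0.052 ]
blue [247 199  15  39 547] [ 0.4324 -0.0232  0.052 ]
63 109 [ 112.7 -124.8]
63 -109 [ 398.  -123.6]
-63 109 [129.9  52.8]
-63 -109 [379.5  53.7]
```

View pics/w39c.png

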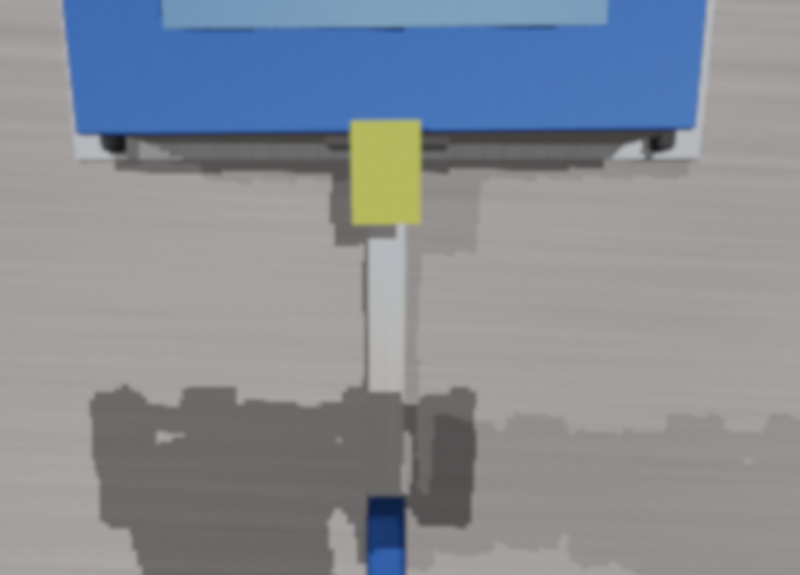

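```bash
python3 - <<'E'
from h import *
Rt=rot(.042)*R.from_rotvec([0,.4,0]); print(Rt.as_matrix()[:,2])
rel([.40,-.024,.10],Rt); rel([.4317,-.0236,-.007],Rt)
E
```

```text
[ 0.38907493  0.01635076 -0.92106099]
t 44.48 row [-0.001, 0.401, 0.003] [-9.55, -0.16, 13.92] open 0.451 F [0.2 0.3 0.3]
t 44.48 row [-0.001, 0.401, 0.003] [-6.37, -0.05, 24.62] open 0.451 F [0.2 0.3 0.3]
```

Call:
carry_out --commands '[[[0,0.1,0,-2,0,2,4.5],[0,0.2,0,-4,0,5,4.5],[0,0.3,0,-6,-0.1,8,4.5],[0,0.4,0,-8,-0.1,11,4.5],[0,0.4,0,-8.5,-0.1,14,4.5],[0,0.4,0,-8.5,-0.1,17,4.5],[0,0.4,0,-8.5,-0.1,17,4.5],[0,0.4,0,-8.5,-0.1,17,4.5]]]'

```text
clock: 45.15
tool_pos: [0.4713, -0.0485, 0.2048]
eef_rot: [0.985, 0.023, 0.169, -0.009]
contact_force: [0.4, 1.0, -0.1]
opening: 0.513
```

```bash
python3 - <<'E'
from h import *
Rt=rot(.042)*R.from_rotvec([0,.4,0])
rel([.4317,-.0236,-.007],Rt); print(pose()[0]); shot("wrist","w40")
E
```

```text
t 45.15 row [-0.011, 0.059, 0.003] [-10.7, -2.48, 18.7] open 0.513 F [ 0.4  1.  -0.1]
[ 0.47133585 -0.04851881  0.20475302]
```

View pics/w40.png

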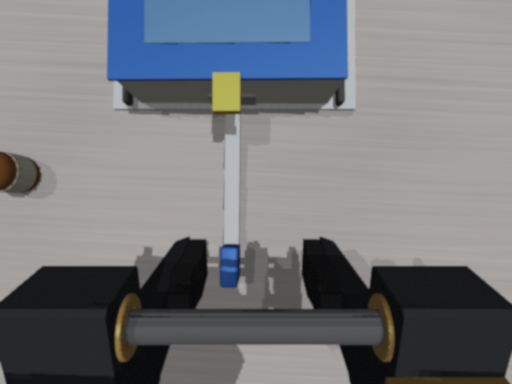

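Call:
carry_out --commands '[[[0,0.06,0,-3,-2.5,3,4.5],[0,0.06,0,-5,-2.5,6,4.5],[0,0.06,0,-7,-2.5,9,4.5],[0,0.06,0,-8,-2.5,12,4.5],[0,0.06,0,-8,-2.5,12,4.5],[0,0.06,0,-8,-2.5,12,4.5],[0,0.06,0,-8,-2.5,12,4.5]]]'

```text
clock: 45.78
tool_pos: [0.4894, -0.041, 0.2002]
eef_rot: [0.985, 0.025, 0.173, -0.014]
contact_force: [0.2, 0.1, -0.1]
opening: 0.508
```

```bash
python3 - <<'E'
from h import *
Rt=rot(.042)*R.from_rotvec([0,.4,0])
rel([.4317,-.0236,-.007],Rt); print(pose()[0]); print(np.round(r.get_state()["q"],2))
E
```

```text
t 45.78 row [-0.022, 0.052, 0.004] [-12.41, -1.65, 17.58] open 0.508 F [ 0.2  0.1 -0.1]
[ 0.48936209 -0.04098237  0.20023927]
[ 0.14  0.46 -0.17  2.32  1.14  0.04 -2.65]
```

```bash
python3 - <<'E'
from h import *
rel([.52,-.02,.24],rot(.042))
E
```

```text
t 45.78 row [-0.021, -0.348, 0.008] [4.33, -2.01, -2.62] open 0.508 F [ 0.2  0.1 -0.1]
```

Call:
carry_out --commands '[[[0,-0.1,0,1.5,-0.5,-1,4.5],[-0.01,-0.2,0,3,-1,-2,4.5],[-0.02,-0.3,0,4.3,-2,-2.6,4.5],[-0.02,-0.348,0,4.3,-2,-2.6,4.5],[-0.02,-0.348,0,4.3,-2,-2.6,4.5],[-0.02,-0.348,0,4.3,-2,-2.6,4.5],[-0.02,-0.348,0,4.3,-2,-2.6,4.5]]]'

```text
clock: 46.37
tool_pos: [0.5209, -0.0199, 0.2395]
eef_rot: [1.0, 0.024, 0.001, -0.0]
contact_force: [0.8, 0.1, -1.0]
opening: 0.514
```

```bash
python3 - <<'E'
from h import *
rel([.418,-.0238,.10],rot(.042));  print(pose()[0]);print(np.round(r.get_state()["q"],2))
E
```

```text
t 46.37 row [-0.001, -0.003, 0.007] [-10.33, -0.11, 13.93] open 0.514 F [ 0.8  0.1 -1. ]
[ 0.52089643 -0.01994882  0.23954161]
[ 0.42  0.61 -0.78  1.83  0.53  0.92 -2.12]
```

Call:
carry_out --commands '[[[0,0,0,-2,0,2,4.5],[0,0,0,-4,0,4,4.5],[0,0,0,-6,0,6,4.5],[0,0,0,-8,-0.1,9,4.5],[0,0,0,-10.3,-0.1,12,4.5],[0,0,0,-10.3,-0.1,14,4.5],[0,0,0,-10.3,-0.1,14,4.5],[0,0,0,-10.3,-0.1,14,4.5],[0,0,0,-10.3,-0.1,14,4.5]]]'

```text
clock: 47.12
tool_pos: [0.4168, -0.0235, 0.1011]
eef_rot: [1.0, 0.026, 0.001, 0.0]
contact_force: [0.5, -0.1, 0.4]
opening: 0.512
```

```bash
python3 - <<'E'
from h import *
rel([.416,-.0238,-.009],rot(.042));  print(pose()[0]);print(np.round(r.get_state()["q"],2)); shot("wrist","w41")
E
```

```text
t 47.12 row [0.0, -0.002, 0.01] [-0.1, 0.02, 11.01] open 0.512 F [ 0.5 -0.1  0.4]
[ 0.41676625 -0.02349681  0.10107051]
[ 0.24  0.7  -0.47  2.27  0.94  0.37 -2.55]
```

View pics/w41.png

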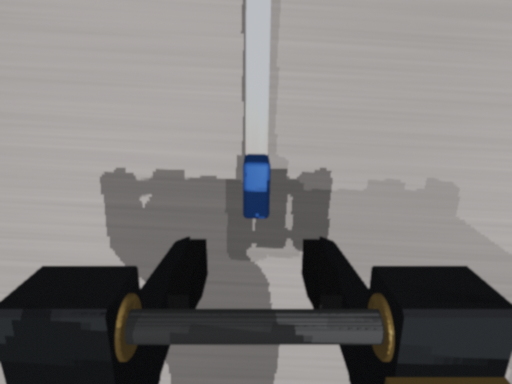

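Call:
carry_out --commands '[[[0,0,0,0.4,0,2,4.5],[0,0,0,0.7,0,4,4.5],[0,0,0,0.7,0,6,4.5],[0,0,0,0.7,0,8,4.5],[0,0,0,0.7,0,10,4.5],[0,0,0,0.7,0,11,4.5],[0,0,0,0.7,0,11,4.5],[0,0,0,0.7,0,11,4.5]]]'

```text
clock: 47.83
tool_pos: [0.4363, -0.0243, 0.001]
eef_rot: [1.0, 0.026, -0.011, -0.002]
contact_force: [-0.3, -0.6, 0.5]
opening: 0.506
```

```bash
python3 - <<'E'
from h import *
rel([.424,-.0238,-.009],rot(.042));  print(pose()[0]);print(np.round(r.get_state()["q"],2)); shot("wrist","w42")
E
```

```text
t 47.83 row [-0.004, 0.021, 0.009] [-1.2, -0.11, 1.03] open 0.506 F [-0.3 -0.6  0.5]
[ 0.43626959 -0.02428141  0.00099012]
[-0.01  0.91 -0.05  2.24  1.09  0.04 -2.65]
```

View pics/w42.png

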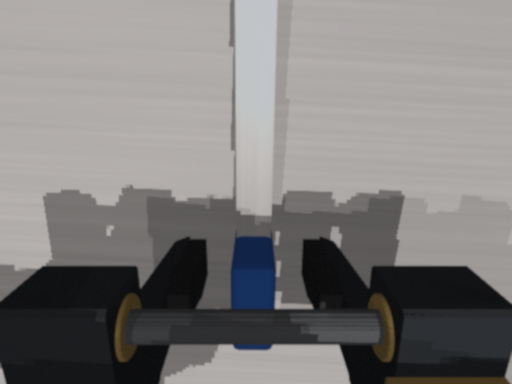

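Call:
carry_out --commands '[[[0,0,0,0,0,0,1],[0,0,0,0,0,0,1],[0,0,0,0,0,0,1],[0,0,0,0,0,0,1],[0,0,0,0,0,0,1],[0,0,0,0,0,0,1]]]' --force 40

```text
clock: 48.38
tool_pos: [0.4357, -0.0244, 0.0008]
eef_rot: [1.0, 0.026, -0.011, -0.001]
contact_force: [0.9, -0.4, 4.0]
opening: 0.197
```

```bash
python3 - <<'E'
from h import *
rel([.50,-.0207,.001],rot(.043));  print(pose()[0]);print(np.round(r.get_state()["q"],2))
E
```

```text
t 48.38 row [-0.002, 0.023, 0.009] [6.44, -0.04, -0.17] open 0.197 F [ 0.9 -0.4  4. ]
[ 0.43568527 -0.02441603  0.0007897 ]
[-0.02  0.91 -0.05  2.24  1.09  0.04 -2.65]
```

Call:
carry_out --commands '[[[0,0.005,0.003,0.6,0,0,1],[0,0.01,0.006,1.3,0,-0.05,1],[0,0.02,0.009,2,0,-0.05,1],[0,0.023,0.009,2.7,0,-0.08,1],[0,0.023,0.009,3.4,0,-0.1,1],[0,0.023,0.009,4.1,0,-0.1,1],[0,0.023,0.009,4.8,0,-0.15,1],[0,0.023,0.009,5.6,0,-0.15,1],[0,0.023,0.009,6.4,0,-0.17,1],[0,0.023,0.009,6.4,0,-0.17,1]]]'

```text
clock: 49.22
tool_pos: [0.4941, -0.0229, -0.0002]
eef_rot: [1.0, 0.021, -0.005, 0.0]
contact_force: [-7.6, -1.9, 3.4]
opening: 0.197
```

```bash
python3 - <<'E'
from h import *
rel([.60,-.0165,.001],rot(.043));  print(pose()[0]);print(np.round(r.get_state()["q"],2)); shot("wrist","w43")
E
```

```text
t 49.22 row [0.001, 0.01, -0.0] [10.6, -0.18, -0.23] open 0.197 F [-7.6 -1.9  3.4]
[ 4.94137590e-01 -2.28730899e-02 -1.91175021e-04]
[ 0.14  0.93 -0.31  2.07  0.97  0.3  -2.53]
```

View pics/w43.png

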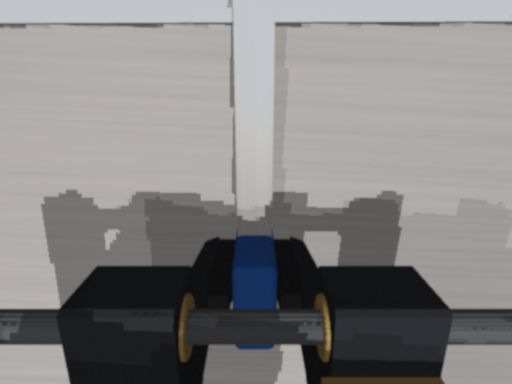

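Call:
carry_out --commands '[[[0,0.005,0,1,0,-0.03,1],[0,0.01,0,2,0,-0.05,1],[0,0.01,0,3,-0.05,-0.08,1],[0,0.01,0,4,-0.08,-0.1,1],[0,0.01,0,5,-0.1,-0.12,1],[0,0.01,0,6,-0.12,-0.15,1],[0,0.01,0,7,-0.15,-0.18,1],[0,0.01,0,8,-0.15,-0.2,1],[0,0.01,0,9,-0.15,-0.23,1],[0,0.01,0,10,-0.15,-0.23,1]]]'

```text
clock: 50.1
tool_pos: [0.594, -0.0168, 0.001]
eef_rot: [1.0, 0.022, -0.001, 0.0]
contact_force: [-5.4, 0.1, -3.0]
opening: 0.201
```

```bash
python3 - <<'E'
from h import *
rel([.68,-.013,.001],rot(.043));  print(pose()[0]);print(np.round(r.get_state()["q"],2)); shot("wrist","w44"); d=shot("scene"); cv2.imwrite("pics/s44.png",cv2.resize(d["pixels"][130:330,100:300,::-1],(600,600),interpolation=cv2.INTER_CUBIC))
E
```

```text
t 50.10 row [0.0, 0.001, 0.0] [8.6, -0.01, -0.01] open 0.201 F [-5.4  0.1 -3. ]
[ 0.59404047 -0.01679847  0.00099799]
[ 0.22  1.   -0.49  1.78  0.81  0.58 -2.31]
```

View pics/w44.png

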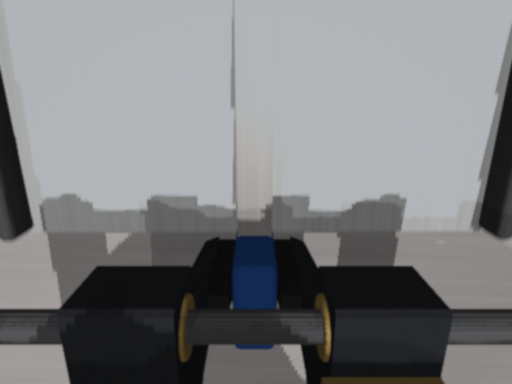

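View pics/s44.png

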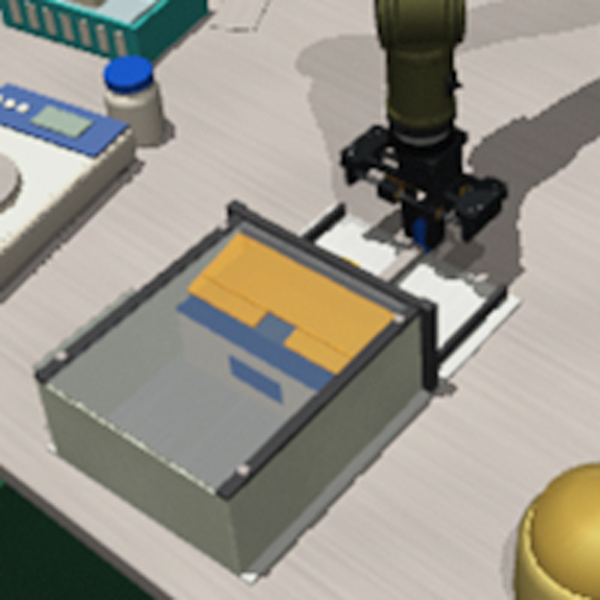

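Call:
carry_out --commands '[[[0,0,0,1,0,0,1],[0,0,0,2,0,0,1],[0,0,0,3,0,0,1],[0,0,0,4,0,0,1],[0,0,0,5,0,0,1],[0,0,0,6,0,0,1],[0,0,0,7,0,0,1],[0,0,0,8,0,0,1],[0,0,0,9,0,0,1],[0,0,0,9.7,0,0,1]]]'

```text
clock: 51.03
tool_pos: [0.6923, -0.0121, 0.0017]
eef_rot: [1.0, 0.022, 0.001, -0.0]
contact_force: [-6.1, 0.1, -3.9]
opening: 0.199
```

```bash
python3 - <<'E'
from h import *
rel([.695,-.0125,.001],rot(.043));  print(pose()[0]);print(np.round(r.get_state()["q"],2)); shot("wrist","w45"); d=shot("scene"); cv2.imwrite("pics/s45.png",cv2.resize(d["pixels"][130:330,100:300,::-1],(600,600),interpolation=cv2.INTER_CUBIC))
E
```

```text
t 51.03 row [-0.0, -0.001, 0.0] [0.27, 0.05, 0.07] open 0.199 F [-6.1  0.1 -3.9]
[ 0.69232944 -0.01211749  0.00174161]
[ 0.22  1.1  -0.57  1.45  0.72  0.8  -2.13]
```

View pics/w45.png

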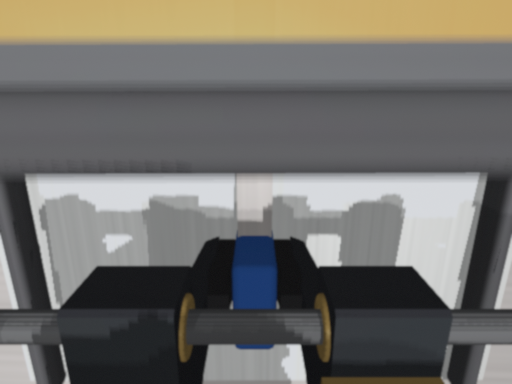

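View pics/s45.png

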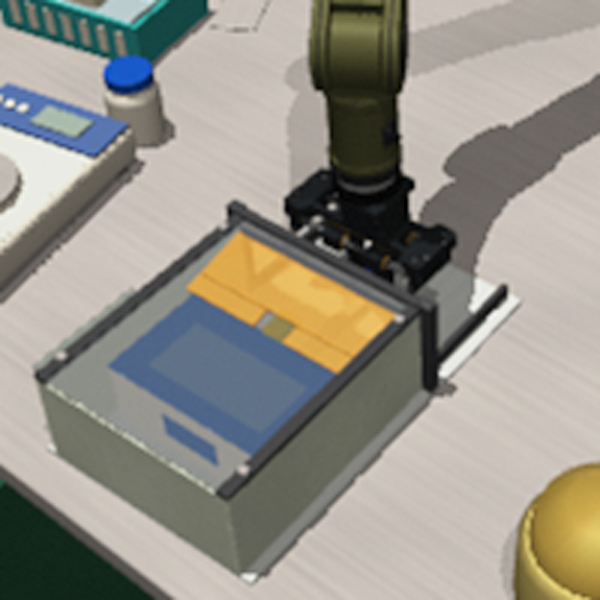

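```bash
python3 - <<'E'
from h import *
d=r.snapshot("wrist")
for v in (42,92,172): print(v,[np.round(onz(d,256,v,z)[0],4) for z in (.108,.118,.128)])
print(np.round(proj(d,[[.751,-.012,.128],[.751,-.012,.108],[.76,-.012,.004]]),1))
E
```

```text
42 [np.float64(0.777), np.float64(0.7758), np.float64(0.7746)]
92 [np.float64(0.7691), np.float64(0.7691), np.float64(0.7692)]
172 [np.float64(0.7549), np.float64(0.7573), np.float64(0.7597)]
[[278.5 236.7]
 [271.3 192.8]
 [262.  110.2]]
```

Call:
carry_out --commands '[[[0,0,0,0,0,0,4],[0,0,0,0,0,0,4],[0,0,0,0,0,0,4],[0,0,0,0,0,-2,4],[0,0,0,0,0,-4,4],[0,0,0,0,0,-5.5,4],[0,0,0,-2,0,-5.5,1],[0,0,0,-5,0,-5.5,0],[0,0,0,-6,0,-5.5,0],[0,0,0,-6,0,-5.5,0]]]'

```text
clock: 52.02
tool_pos: [0.6338, -0.0144, 0.0593]
eef_rot: [1.0, 0.022, 0.004, -0.001]
contact_force: [0.2, 0.0, -0.0]
opening: 0.174
```

```bash
python3 - <<'E'
from h import *
rel([.635,-.0145,-.009],rot(.043));  print(pose()[0]);print(np.round(r.get_state()["q"],2)); d=shot("wrist","w46"); im=d["pixels"]
for st,c,m in comps(mask(im,(105,120,30),(125,255,255)),100): print("blue",st,np.round(onz(d,*c,.052),4))
E
```

```text
t 52.02 row [-0.001, -0.009, 0.001] [0.06, 0.02, 6.83] open 0.174 F [ 0.2  0.  -0. ]
[ 0.63377592 -0.01441886  0.05933616]
[ 0.26  0.96 -0.58  1.65  0.72  0.75 -2.19]
blue [ 238  100   34   75 2417] [ 0.6859 -0.0114  0.052 ]
```

View pics/w46.png

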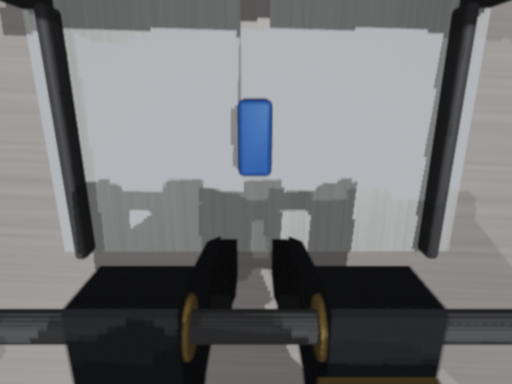

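Call:
carry_out --commands '[[[0,0,0,0,0,2,0],[0,0,0,0,0,4,0],[0,0,0,0,0,6,0],[0,0,0,0,0,6.8,0],[0,0,0,0,0,6.8,0],[0,0,0,1,0,6.8,0],[0,0,0,2,0,6.8,0],[0,0,0,3,0,6.8,0],[0,0,0,3.5,0,6.8,0],[0,0,0,4,0,6.8,0]]]'

```text
clock: 52.9
tool_pos: [0.6735, -0.0124, -0.0088]
eef_rot: [1.0, 0.021, 0.002, -0.001]
contact_force: [-9.2, 0.1, 2.7]
opening: 0.002
```

Call:
carry_out --commands '[[[0,0,0,0.7,0,0,0],[0,0,0,1.4,0,0,0],[0,0,0,1.4,0,0,0]]]'

```text
clock: 53.15
tool_pos: [0.69, -0.0115, -0.0084]
eef_rot: [1.0, 0.021, 0.004, -0.001]
contact_force: [-4.2, -0.8, -1.7]
opening: 0.008
```

```bash
python3 - <<'E'
from h import *
rel([.7036,-.0118,-.009],rot(.043));  print(pose()[0]); shot("wrist","w47"); d=shot("scene"); cv2.imwrite("pics/s47.png",cv2.resize(d["pixels"][130:330,100:300,::-1],(600,600),interpolation=cv2.INTER_CUBIC))
E
```

```text
t 53.15 row [-0.002, -0.008, -0.0] [1.36, 0.09, 0.07] open 0.008 F [-4.2 -0.8 -1.7]
[ 0.68996777 -0.01147215 -0.008437  ]
```

View pics/w47.png

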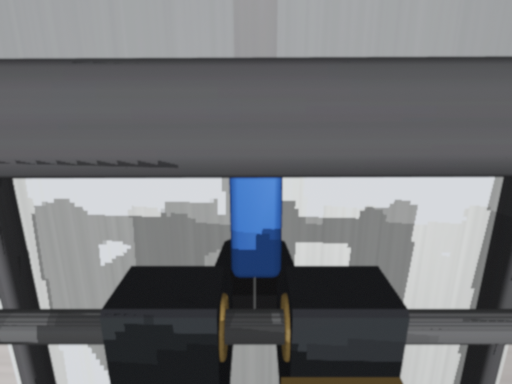

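View pics/s47.png

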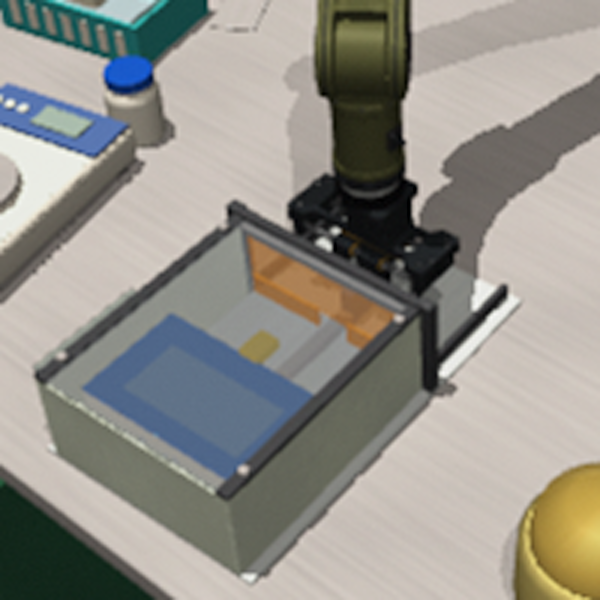

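Call:
carry_out --commands '[[[0,0,0,0.5,0,0,0],[0,0,0,1,0,0,0],[0,0,0,1,0,0,0]]]'

```text
clock: 53.5
tool_pos: [0.6996, -0.0111, -0.0088]
eef_rot: [1.0, 0.022, 0.004, -0.001]
contact_force: [-4.2, -0.7, -1.0]
opening: 0.004
```

Call:
carry_out --commands '[[[0,0,0,-1,0,0,0],[0,0,0,-3,0,0,0],[0,0,0,-5,0,-2,0],[0,0,0,-7,0,-5,0],[0,0,0,-9,0,-8,0],[0,0,0,-11,0,-12,0],[0,0,0,-13,0,-16,0],[0,0,0,-16,0,-20,0],[0,0,0,-18,0,-24,0],[0,0,0,-18,0,-24,0]]]'

```text
clock: 54.33
tool_pos: [0.5191, -0.0184, 0.2345]
eef_rot: [1.0, 0.022, 0.009, -0.001]
contact_force: [0.3, 0.7, 0.3]
opening: 0.006
```

```bash
python3 - <<'E'
from h import *
print(pose()[0],pose()[2]["contact_force"]); shot("wrist","w48"); d=shot("scene"); cv2.imwrite("pics/s48.png",cv2.resize(d["pixels"][130:330,100:300,::-1],(600,600),interpolation=cv2.INTER_CUBIC))
d=shot("top"); im=d["pixels"]; cv2.imwrite("pics/t48.png",cv2.resize(im[40:260,100:340,::-1],(640,587),interpolation=cv2.INTER_CUBIC))
for st,c,m in comps(mask(im,(20,60,50),(38,255,255)),8): print("yel",st,c,np.round(onz(d,*c,.092),4)[:2])
for st,c,m in comps(mask(im,(100,60,30),(128,255,255)),15): print("blue",st,np.round(onz(d,*c,.085),4)[:2])
E
```

```text
[ 0.51912509 -0.01837356  0.23450847] [0.2916324  0.69542073 0.29959962]
yel [306  89   4   4  12] [307.5  90.5] [ 0.9357 -0.1527]
yel [ 132   94   46   43 1503] [154.27345309 114.78975383] [0.8425 0.3904]
yel [262 100   7  10  60] [265.01666667 104.23333333] [ 0.8846 -0.0023]
yel [286 140   7   2  11] [289.45454545 140.54545455] [ 0.7556 -0.09  ]
yel [ 255  185   64   70 1689] [287.83185317 218.01835406] [ 0.4825 -0.0863]
yel [ 317  251   39   55 1021] [336.2546523  281.38295788] [ 0.2654 -0.2556]
yel [417 259  10  19  50] [421.8  268.18] [ 0.3147 -0.5516]
yel [  38  278   80   59 1760] [ 77.93863636 306.71875   ] [0.1663 0.6386]
yel [374 303  12  34  57] [381.54385965 319.47368421] [ 0.1376 -0.4116]
yel [369 305  14  34 123] [377.29268293 320.61788618] [ 0.1335 -0.3969]
yel [341 308  36  41 898] [359.97772829 326.21603563] [ 0.1137 -0.3374]
yel [336 316  13  36 137] [343.64963504 332.55474453] [ 0.0914 -0.2813]
yel [234 323  18  29 280] [241.18571429 333.03214286] [0.0847 0.0713]
yel [275 324  15  26 301] [282.22923588 335.75083056] [ 0.0775 -0.0701]
yel [351 350   8   5   9] [354.33333333 351.77777778] [ 0.027  -0.3179]
yel [246 369  11  15  89] [251.57303371 377.75280899] [-0.0655  0.0337]
yel [234 373   7   7  27] [236.7037037  375.88888889] [-0.06    0.0847]
blue [ 233   66   63   36 2077] [0.9621 0.0018]
blue [100 102  18  20 146] [0.8525 0.5569]
blue [374 133  55  27 734] [ 0.7422 -0.4852]
blue [264 144   6  13  73] [ 0.7224 -0.0096]
blue [383 164  19  18 264] [ 0.6483 -0.4531]
```

View pics/w48.png

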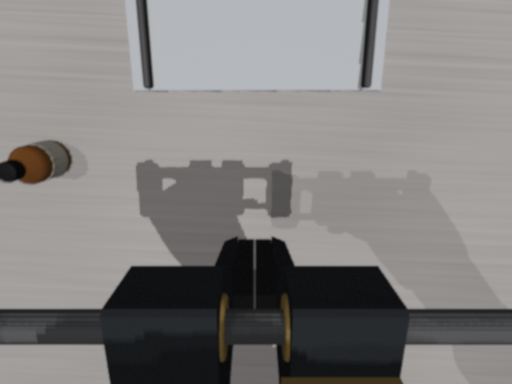

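View pics/s48.png

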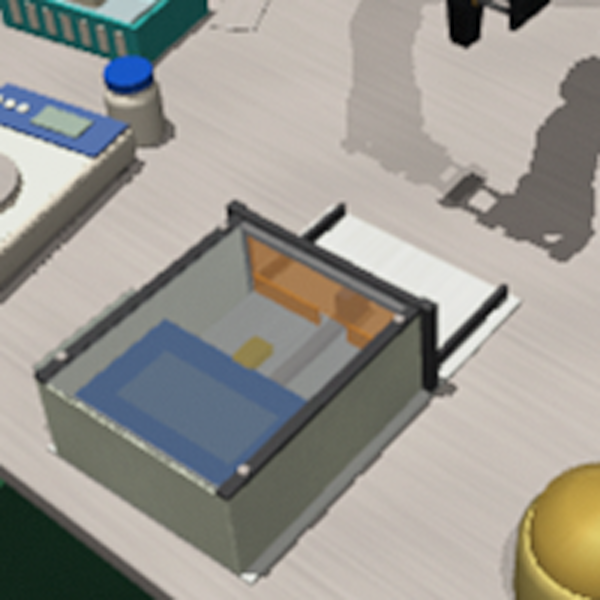

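View pics/t48.png

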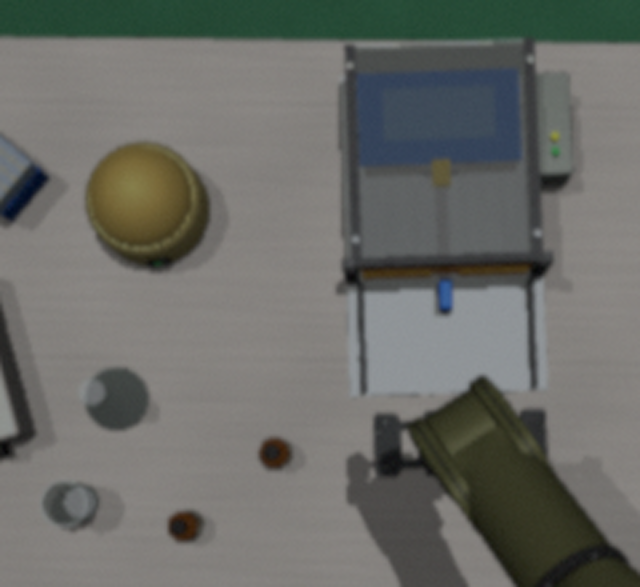

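```bash
python3 - <<'E'
from h import *
print(r.finish_job())
E
```

```text
the job is handed in; nothing more can be done
None
```

The job is done and handed in at about 54.5 s of the 210 s allowed. `finish_job` gives no verdict, so what follows rests on my own camera checks.

**What I did**
- I tipped the lid up by its tongue by about 0.28 rad on its far edge, lifted it off, and laid it flat on the bench to the right of the carrier.
- All four square bottles went into the tub two by two, and I saw all of them standing inside.
- I set the lid back. The camera put its edges and tongue within about 1–2 mm of where they were when it was first seated.
- I pushed the carrier in by its handle: gripping the block for the first 0.26 m, then with closed fingers behind it for the rest.

**Last checks**
- The lid is centred at x ≈ 0.962 m, about 0.20 m past the sill; at least 0.15 m was needed.
- The spacing from tongue to handle is about 162 mm; 160 mm was expected.
- The flap hangs as it did at the start, judged by eye from the pictures; I had no direct reading of its angle.
- Only the handle end is outside, the other bottles and vessels look unmoved, and the arm is clear.

**What disagreed or went wrong**
- The fingertips sat about 25 mm behind the TCP instead of 8 mm ahead of it. The first grip closed above the tongue, and I corrected for this in every later grasp.
- The forward-tilted grasp I planned for the handle ran into joint 6's lower limit and left joint 7 near its own, so I gripped the handle vertically instead. That grip also had to be taken about 12 mm ahead of the spot I had planned.
- The doorway position differed by several millimetres between the top and wrist cameras. I left margin for this in the final push.

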